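# Roll a waxed thread spool from its caddy into the cradle and hang up the caddy

## Robot

A 7-joint arm with a two-finger parallel gripper is mounted at the origin on the work surface. World frame = base frame: x ahead of the robot, y to its left, z up, the work surface at z = 0. Lengths are in m, angles in rad, forces in N, time in s.
With the tool pointing down it reaches from about 0.4 to 0.85 m from the base axis. Payload 10.4 kg.
Tool frame: the origin (TCP) lies on the centre line of the jaws, within the pads' length; the fingertips stand 14 mm ahead of it and the grasp point (between the pads) lies 5 mm behind it (tip_reach is the z of the fingertips in the tool frame, in m); z points along the fingers, x is the direction in which the jaws open and shut, and the axes are right-handed (so a half turn about z gives the same grasp; the last joint's range is limited). The gripper opens to 87 mm and grips with 3 to 60 N. Pads are 19 mm wide; open, the fingers measure 117 mm over their backs; the gripper's body (75 mm by 190 mm) begins 51 mm behind the grasp point.
Start: joints at [1.124, 0.332, -0.065, 1.46, 0.022, 1.35, -0.088], TCP at [0.257, -0.57, 0.203] pointing down, gripper open.
Joint ranges: [-2.6, 2.6], [-0.5, 2.12], [-1.47, 1.34], [0.16, 2.42], [-1.27, 4.41], [0.06, 2.06], [-2.6, 2.6]. Speed limits (rad/s): [2.22, 2.22, 2.79, 2.79, 3.14, 3.14, 3.14].

## Interface

Orientations are given as a unit quaternion [x, y, z, w].
In Python, from bench import * gives the robot as it stands.
- The arm moves only by the tool carry_out, never from a script. Its argument "rows" is a list of rows, each a list of 5 numbers: the closure, from -1 (fully open) to 1 (shut), so that 0 is half open, then the shift along the tool's x, y, z in units of 30 mm (1.0 is 30 mm), then the turn about the tool's z in units of 5 degrees (1.0 is 5 degrees). In form: [[jaw, x, y, z, turn], ...]. A call has 1 to 20 rows; each row shifts and turns the pose as measured when the row begins, along the tool's axes as they then stand; what a row does not reach is not made up. A row lasts 1/12 s, in which the tool goes at most 41.7 mm and 7.16 degrees, less where a joint would pass 70% of its speed; a pose out of reach is approached as far as the arm can. A call is refused whole if a number of a shift passes 1 or a number of a turn 1, either way. A call with a gripper value outside its range is refused whole. The fingers move at their own pace and stop on an object; "force" is the grip in N (left out, the last holds). Time passes only in rows, so rows that do not move let the fingers close. It gives the time, the measured TCP pose, the force and the opening at its end, in the units of the state.
- read_state(): the state, without advancing time (a new reading comes with each control period).
- camera(name): name is "scene" or "side" or "wrist"; returns the picture (480x640x3 uint8, blue, green, red); there is no depth.
- camera_info(name): a dict with "fx", "fy", "cx", "cy" (pixels), "dist_coeffs" ([k1, k2, p1, p2, k3] as OpenCV has them; the pictures are not rectified), "extrinsics" (4x4, takes a point from camera to world coordinates); the wrist camera has in their place "tool_from_camera" (4x4, takes a point from camera to tool coordinates, whose origin is the TCP and whose axes are the tool frame's). Camera axes: x right, y down, z forward; pixel columns grow to the right and rows downward; lengths in m; the calibration is good to about 2 mm. A picture is of the moment at which its call begins: read the wrist's pose just before it. camera_info takes no time and is no camera call.
- close_job(): hands the job in, once; it reports no verdict.
Trained networks look in the newest picture that a camera, given by its name, has taken for a name from the list of things; names that differ only in an ending like _2 or _b are one class to them, and where a whole thing is asked for, a point or a joint stands for the part that bears it (a point fixed in the world has none). Each returns a list of dicts, best first, with "conf" (0 to 1); they miss things now and then, are a little off and sometimes report something else, mostly with a low value. They report only what shows in the picture. A call takes as long as a camera call. They do not tell look-alikes from the thing itself.
- recognise(query, camera): "box" ([centre column, centre row, width, height] in pixels, round what is visible of it).
- silhouettes(query, camera): "mask" (480x640 bool, what is visible of it) and "box" ([centre column, centre row, width, height] in pixels, round what is visible of it).
- pinpoint(query, camera): "xy" ([column, row] in pixels: a listed point, or the origin of a listed thing).
The state is a dict: "time": time; "joint_positions": joint angles; "joint_vel": joint speeds; "joint_torque": joint torques, N m; "ee_pos": TCP position; "eef_rot": TCP orientation; "ft_force": force on the tool from outside, world axes, zero at the start; "torque": the same for the moment, N m; "width": finger opening in m.
Only numpy, scipy, OpenCV 4.12 (cv2) and the standard library are available. Lean on these libraries where they do the work, as an engineer would, in place of code of your own. Each camera call takes 0.05 s, during which the arm holds its last target. There are 200 camera calls.

## Task

The spool of thread in the blue caddy is freshly waxed, so do not touch it: lift the caddy level by its wooden handle with the spool in it, tip it to about 40 degrees over the ramp of the wooden cradle so that the spool rolls gently out, and hold that tilt until the spool has settled in the cradle. Bring the caddy level again in the air, then hang it by its handle across both prongs of the stand and let go. Never tip the caddy past 55 degrees, drop the spool from a height or disturb the other things on the bench.

Things in the scene. Friction and masses are not known exactly. Their poses are not given: they have to be found in the camera images.
- caddy: Blue sheet-metal caddy, loose, 0.32 kg: tray 104 long (x) x 118 wide (y). Origin: centre of underside, z up when level. Floor 4 thick; sides and back (+x) 36 high, 4 thick; front (-x) open but for a lip 4 above the floor; the spool rolls over it when tipped. Straps (18 x 4) at y = +-57 carry a handle bar above the middle.
- caddy_grip (a point): Middle of the caddy's handle, a straight pale wooden bar along y: 10 thick (x), 20 tall (z 108 to 128 above the caddy's underside), 110 clear between its straps. It lies at x = +5, z = +118 in the caddy's frame, the balance point of the empty caddy; axes as the caddy's.
- caddy_lip (a point): Middle of the top outer edge of the caddy's front lip, 52 ahead (-x) of its origin, 8 above its underside.
- spool: Spool of red thread with pale wooden end discs, loose, about 0.18 kg: a cylinder of 50 diameter, 98 long. Origin at its middle, its own y axis along its length (it turns about y as it rolls). It starts lying across the caddy (along the caddy's y), free to roll on the caddy's floor.
- cradle: Fixed wooden cradle: V trough along its y, 125 (x) x 148 (y), between dark end boards 40 high, 132 apart inside. Origin on the table below the bottom of the V, which is 10 high. On +x a shallow ramp (20 degrees) rises to 34 high at x = +66; on -x a steep back-stop (45 degrees) rises to 54 at x = -44. The spool goes in down the ramp, towards -x.
- cradle_seat (a point): Where the middle of the spool lies when it rests in the cradle: x +6, y 0, 39 above the table; axes as the cradle's.
- stand: Fixed dark steel stand with two level brass prongs. Origin on the table under its post (16 x 22, 206 high); foot plate x -40 to +80, 110 wide, 12 high. Prongs (8 diameter, tops 200 high) run from a crossbar (90 wide, 204 high) at the post 110 towards -x, at y = +-35; their ends turn up to tips 214 high at x = -118.
- stand_seat (a point): Where the middle of the caddy's handle bar is when it hangs across both prongs: 65 from the post towards the tips (-x), 210 above the table; axes as the stand's.
- last: Bystander: wooden shoe last, 190 long, 106 high.
- hammer: Bystander: hammer lying on the bench.
- jar: Bystander: amber jar, 68 diameter, 80 high.
- mug: Bystander: white mug, 80 diameter, 85 high.
- tin: Bystander: round tin, 74 diameter, 60 high.
- brush: Bystander: brush lying on the bench.
- heel: Bystander: dark wooden heel block, 75 x 65 x 30.
There are look-alikes about, which are no part of the job. Leave any purple look-alike of the caddy alone. Of the things that look like the spool, take the one that is farthest from the robot's base at the start.

How it is judged:
On the way, in this order (a step that is already met when the one before it is completed fails the run):
1. the caddy is lifted clear (underside more than 40 mm up), within 15 degrees of level, the spool in it (height (world z) of caddy above 0.04 m and angle between caddy's own z axis and vertical below 0.262 rad and x of spool in the frame of caddy between -0.05 and 0.05 m and z of spool in the frame of caddy between 0.02 and 0.045 m), for 0.3 s.
2. the caddy is held tilted between 33 and 47 degrees, its lip near the cradle (within 120 mm), and the spool lies settled in the cradle (angle between caddy's own z axis and vertical between 0.576 and 0.82 rad and distance between caddy_lip and cradle_seat below 0.12 m and x of spool in the frame of cradle between -0.015 and 0.03 m and y of spool in the frame of cradle between -0.03 and 0.03 m and z of spool in the frame of cradle between 0.025 and 0.052 m and linear speed of spool below 0.05 m/s), for 0.3 s.
3. the caddy is back within 10 degrees of level, in the air, the spool in the cradle (angle between caddy's own z axis and vertical below 0.175 rad and height (world z) of caddy above 0.03 m and x of spool in the frame of cradle between -0.015 and 0.03 m and y of spool in the frame of cradle between -0.03 and 0.03 m and z of spool in the frame of cradle between 0.025 and 0.052 m), for 0.3 s.
At the end, for the whole second after the job is handed in: The caddy hangs at rest by its bar across both prongs (bar middle within 25 mm of midway between them, between tips and post, 198 to 222 mm high, within 20 degrees of square), within 15 degrees of level; the spool rests in the cradle, within 20 mm of the seat across and 30 mm along the trough (x of caddy_grip in the frame of stand between -0.115 and -0.01 m and y of caddy_grip in the frame of stand between -0.025 and 0.025 m and z of caddy_grip in the frame of stand between 0.198 and 0.222 m and contact force between caddy and stand above 1 N and angle between caddy's own z axis and vertical below 0.26 rad and angle between the y axis of caddy and the y axis of stand, either way round below 0.35 rad and linear speed of each of caddy, spool below 0.03 m/s and x of spool in the frame of cradle between -0.015 and 0.03 m and y of spool in the frame of cradle between -0.03 and 0.03 m and z of spool in the frame of cradle between 0.025 and 0.052 m); the robot touches nothing.
It fails at once if the caddy is tipped past 55 degrees (angle between caddy's own z axis and vertical above 0.96 rad).
It fails at once if the gripper or arm touches the spool (contact force between any of the fingers, the arm and spool above 0.3 N).
It fails at once if the spool is dropped from a height (moves faster than 1.4 m/s) (linear speed of spool above 1.4 m/s).
It fails at once if another thing on the bench is moved by more than 25 mm (distance of any of last, hammer, jar, mug, tin, brush, heel from where it was at the start of the episode above 0.025 m).
It also fails if it takes over 72 s, if anything falls off the work surface, if the arm or the gripper's body presses on something with over 40 N, if the wrist force passes 120 N, or if a joint passes its speed limit or range.

## Working session

There is one attempt and no reset: what is moved stays moved. The work goes in short steps, Python scripts to look and compute and a tool call to move; the robot and the scene stay as the last step left them, time stands still between calls to the robot, and variables do not carry over. Pictures are saved under pics/ and viewed, about 8 in all and at most 12, crops included, and the job is handed in when it is done.

Besides the shell and the picture viewer there is one more tool, called as name(argument=value, ...) on one line, values as JSON. carry_out: Moves the arm, as the interface text tells. Its arguments: {"type":"object","properties":{"rows":{"type":"array","items":{"type":"array","items":{"type":"number"}}},"force":{"type":"number"}},"required":["rows"]}

```bash
ls; mkdir -p pics; cat > h.py <<'E'
from bench import *
import numpy as np, cv2
from scipy.spatial.transform import Rotation as R
def ray(name,uv):
    ci=camera_info(name); K=np.array([[ci['fx'],0,ci['cx']],[0,ci['fy'],ci['cy']],[0,0,1]])
    if 'extrinsics' in ci: T=np.array(ci['extrinsics'])
    else:
        s=read_state(); T=np.eye(4); T[:3,:3]=R.from_quat(s['eef_rot']).as_matrix(); T[:3,3]=s['ee_pos']; T=T@np.array(ci['tool_from_camera'])
    p=cv2.undistortPoints(np.array([[uv]],float),K,np.array(ci['dist_coeffs']))[0,0]
    return T[:3,3],T[:3,:3]@np.array([p[0],p[1],1])
def atz(name,uv,z):
    o,d=ray(name,uv); return o+d*(z-o[2])/d[2]
def proj(name,P):
    ci=camera_info(name); K=np.array([[ci['fx'],0,ci['cx']],[0,ci['fy'],ci['cy']],[0,0,1]])
    T=np.linalg.inv(np.array(ci['extrinsics']))
    return cv2.projectPoints(np.array(P,float).reshape(-1,3),cv2.Rodrigues(T[:3,:3])[0],T[:3,3],K,np.array(ci['dist_coeffs']))[0][:,0]
def tri(a,b):
    (o1,d1),(o2,d2)=a,b; A=np.array([d1,-d2]).T; t=np.linalg.lstsq(A,o2-o1,rcond=None)[0]
    p,q=o1+t[0]*d1,o2+t[1]*d2; return (p+q)/2,np.linalg.norm(p-q)
E
python3 - <<'E'
from h import *
s=read_state(); print({k:np.round(v,3) for k,v in s.items()})
for n in ['scene','side']:
    im=camera(n); cv2.imwrite(f'pics/{n}0.png',im)
    ci=camera_info(n); print(n,np.round(ci['extrinsics'],2).tolist())
    for q in ['caddy','caddy_grip','caddy_lip','spool','cradle','cradle_seat','stand','stand_seat']:
        for d in pinpoint(q,n)[:4]: print(n,q,np.round(d['xy']),round(d['conf'],2))
print(camera_info('wrist'))
E
```

```text
pics
{'time': np.float64(0.0), 'joint_positions': array([ 1.124,  0.333, -0.065,  1.461,  0.022,  1.35 , -0.088]), 'joint_vel': array([ 0.   , -0.001,  0.   ,  0.   , -0.   , -0.002,  0.001]), 'joint_torque': array([ 0.0000e+00, -6.2325e+01,  2.5000e-02, -3.8989e+01, -6.1000e-02,
        4.0000e-02,  0.0000e+00]), 'ee_pos': array([ 0.257, -0.569,  0.202]), 'eef_rot': array([ 0.84 , -0.543, -0.001, -0.   ]), 'ft_force': array([-0.505,  0.295, -0.081]), 'torque': array([ 0.009, -0.02 ,  0.004]), 'width': np.float64(0.087)}
scene [[-0.81, 0.3, -0.51, 1.41], [0.59, 0.44, -0.67, 1.14], [0.02, -0.84, -0.54, 1.04], [0.0, 0.0, 0.0, 1.0]]
side [[-1.0, -0.05, 0.04, 0.52], [-0.06, 0.65, -0.76, 1.23], [0.01, -0.76, -0.65, 1.15], [0.0, 0.0, 0.0, 1.0]]
side caddy [415. 438.] 0.82
side caddy [303. 334.] 0.58
side caddy_grip [425. 410.] 0.95
side caddy_grip [302. 300.] 0.61
side caddy_lip [319. 331.] 0.96
side caddy_lip [303. 332.] 0.73
side caddy_lip [406. 414.] 0.67
side caddy_lip [248. 269.] 0.66
side spool [352. 288.] 0.92
side spool [306. 328.] 0.82
side spool [304. 304.] 0.54
side cradle [321. 258.] 0.6
side cradle_seat [318. 247.] 0.61
side stand [316. 202.] 0.97
side stand [321. 248.] 0.21
side stand_seat [335. 155.] 0.97
side stand_seat [255. 243.] 0.32
{'fx': 369.0688987228894, 'fy': 369.0688987228894, 'cx': 318.1527115816634, 'cy': 242.60987456670847, 'dist_coeffs': array([-0.07167848,  0.        ,  0.        ,  0.        ,  0.        ]), 'tool_from_camera': array([[ 9.99999811e-01,  4.03764852e-04,  4.62881355e-04,
        -2.71391007e-04],
       [-5.03828682e-04,  9.70243116e-01,  2.42132281e-01,
        -6.62627100e-02],
       [-3.51342943e-04, -2.42132469e-01,  9.70243137e-01,
        -1.81674526e-01],
       [ 0.00000000e+00,  0.00000000e+00,  0.00000000e+00,
         1.00000000e+00]])}
```

View pics/scene0.png

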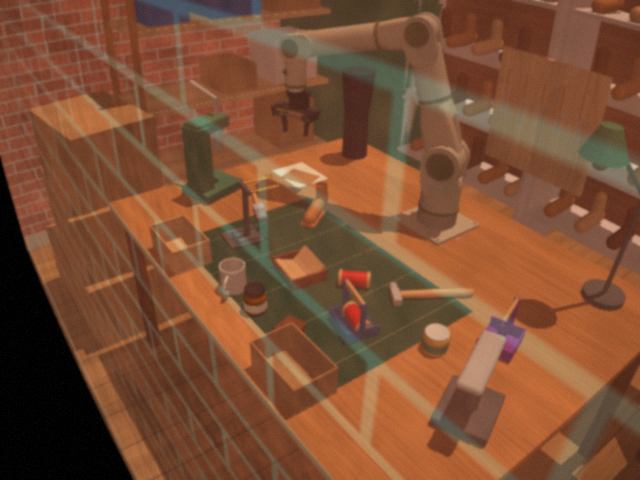

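View pics/side0.png

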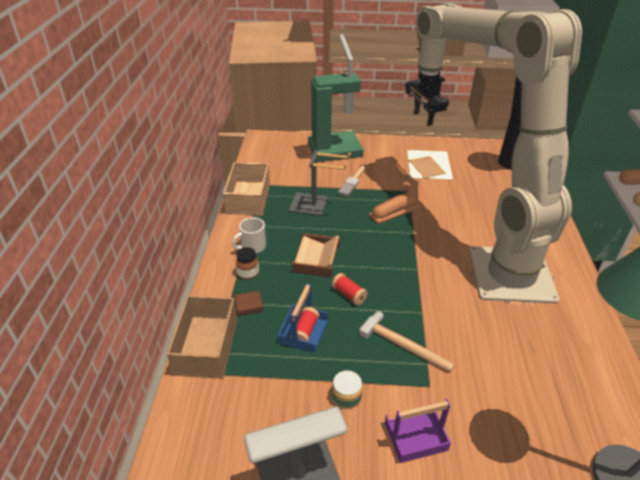

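```bash
python3 - <<'E'
from h import *
for q,uv,z in [('spool',(306,328),.031),('other',(352,288),.025),('grip',(302,300),.118),('lip',(319,331),.008),('cradle',(321,258),0.01),('seat',(318,247),.039),('stand',(316,202),0),('sseat',(335,155),.21)]:
    print(q,atz('side',uv,z).round(3))
im=cv2.imread('pics/side0.png')
a=cv2.resize(im[270:360,260:380],None,fx=6.6,fy=6.6,interpolation=cv2.INTER_CUBIC)[:594]
b=cv2.resize(im[140:280,270:390],None,fx=5.5,fy=4.28*1,interpolation=cv2.INTER_CUBIC)
cv2.imwrite('pics/a.png',a); cv2.imwrite('pics/b.png',cv2.resize(im[140:280,270:400],None,fx=4.28,fy=4.28,interpolation=cv2.INTER_CUBIC))
E
```

```text
spool [0.615 0.287 0.031]
other [0.493 0.121 0.025]
grip [0.626 0.266 0.118]
lip [0.58  0.276 0.008]
cradle [ 0.593 -0.02   0.01 ]
seat [ 0.604 -0.039  0.039]
stand [ 0.631 -0.33   0.   ]
sseat [ 0.566 -0.313  0.21 ]
```

View pics/a.png

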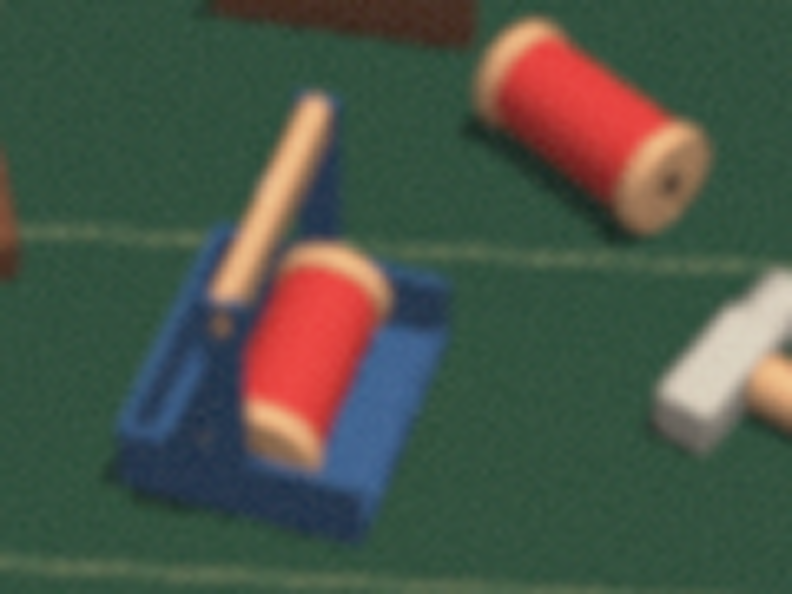

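View pics/b.png

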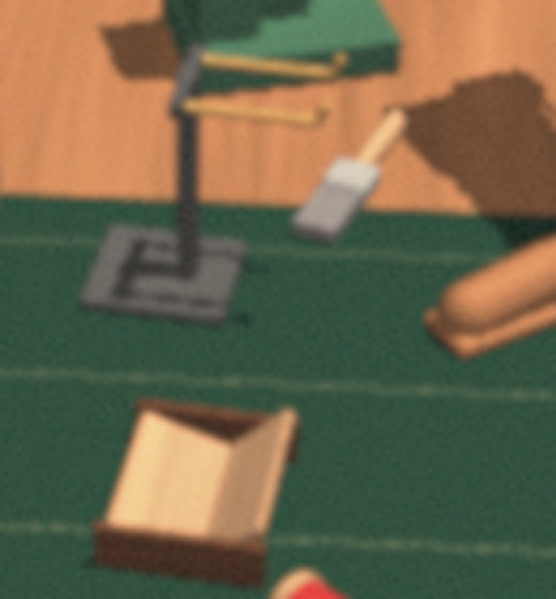

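```bash
cat > fit.py <<'E'
from h import *
from scipy.optimize import least_squares
def fit(name,pts,uv,x0):
    pts=np.array(pts,float)
    def w(p): return np.c_[R.from_euler('z',p[2]).as_matrix()[:2,:2]@pts[:,:2].T/1000,].T+p[:2]
    f=lambda p:(proj(name,np.c_[w(p),pts[:,2]/1000])-uv)
    r=least_squares(lambda p:f(p).ravel(),x0,loss='soft_l1'); return r.x,f(r.x)
E
python3 - <<'E'
from fit import *
cb=lambda L:np.array(L)/4.28+[270,140]
ca=lambda L:np.array(L)/6.6+[260,270]
sets={'cradle':([(66,74,40),(-59,74,40),(66,-74,40),(66,74,0),(-59,74,0)],cb([(97,525),(268,547),(138,400),(95,563),(262,583)]),[.6,-.03,0]),
'stand':([(80,-55,12),(-40,-55,12),(80,55,12),(-40,55,12),(-118,-35,214),(-118,35,214)],cb([(112,225),(246,240),(82,300),(225,318),(342,57),(320,112)]),[.63,-.33,0]),
'caddy':([(5,-55,128),(5,55,128),(52,59,36),(52,-59,36),(-52,59,0),(-52,-59,36)],ca([(318,97),(230,292),(125,430),(222,228),(355,543),(450,285)]),[.62,.27,0])}
for k,(p,u,x0) in sets.items():
    x,r=fit('side',p,u,x0); print(k,x.round(4),np.degrees(x[2]).round(1)); print(r.round(1).tolist())
for q in ['caddy','spool','cradle','stand','last','hammer','jar','mug','tin','brush','heel']:
    for d in recognise(q,'side')[:2]:
        b=d['box']; print(q,d['conf'].__round__(2),np.round(b),atz('side',(b[0],b[1]),.03).round(3))
E
```

```text
cradle [ 0.604  -0.0263 -0.1183] -6.8
[[-0.6, -0.2], [-0.2, -0.1], [-0.2, -1.4], [0.2, 0.4], [1.0, 1.0]]
stand [ 0.6369 -0.3015 -0.1464] -8.4
[[-0.4, -0.2], [0.4, 0.4], [-1.0, -0.0], [-1.0, 0.3], [0.5, 0.3], [2.1, -1.5]]
caddy [ 0.6214  0.275  -0.2467] -14.1
[[0.2, 0.6], [-0.5, 0.4], [-0.8, -0.4], [-0.3, -0.9], [1.5, 0.7], [0.4, -0.9]]
caddy 0.62 [418. 432.  65.  65.] [0.334 0.574 0.03 ]
caddy 0.57 [305. 318.  51.  70.] [0.62  0.252 0.03 ]
spool 0.94 [309. 324.  20.  32.] [0.609 0.273 0.03 ]
spool 0.76 [349. 289.  32.  33.] [0.501 0.131 0.03 ]
cradle 0.57 [316. 254.  47.  41.] [ 0.608 -0.017  0.03 ]
stand 0.73 [319. 184.  54.  63.] [ 0.625 -0.403  0.03 ]
stand 0.58 [304. 321.  47.  69.] [0.623 0.261 0.03 ]
last 0.94 [396. 201.  49.  44.] [ 0.346 -0.313  0.03 ]
hammer 0.64 [406. 342.  94.  63.] [0.347 0.314 0.03 ]
jar 0.93 [249. 264.  22.  38.] [0.811 0.045 0.03 ]
mug 0.86 [248. 238.  31.  36.] [ 0.833 -0.079  0.03 ]
tin 0.87 [347. 391.  34.  35.] [0.499 0.477 0.03 ]
tin 0.39 [249. 264.  30.  38.] [0.812 0.043 0.03 ]
brush 0.69 [353. 181.  29.  32.] [ 0.501 -0.43   0.03 ]
brush 0.67 [320. 186.  58.  65.] [ 0.621 -0.392  0.03 ]
heel 0.68 [250. 304.  33.  28.] [0.78  0.207 0.03 ]
```

carry_out(rows=[[-1,0,0,-0.26,-0.94],[-1,0,0,-0.26,-0.94],[-1,0,0,-0.26,-0.94],[-1,0,0,-0.26,-0.94],[-1,0,0,-0.26,-0.94],[-1,0,0,-0.26,-0.94],[-1,0,0,-0.26,-0.94],[-1,0,0,-0.26,-0.94],[-1,0,0,-0.26,-0.94],[-1,0,0,-0.26,-0.94],[-1,0,0,-0.26,-0.94]])

```text
time: 2.37
ee_pos: [0.2566, -0.5687, 0.2907]
eef_rot: [0.995, -0.102, -0.001, -0.002]
ft_force: [0.4, -0.4, -0.5]
width: 0.0869
```

carry_out(rows=[[-1,0.16,-0.95,0,0],[-1,0.16,-0.95,0,0],[-1,0.16,-0.95,0,0],[-1,0.16,-0.95,0,0],[-1,0.16,-0.95,0,0],[-1,0.16,-0.95,0,0],[-1,0.16,-0.95,0,0],[-1,0.16,-0.95,0,0],[-1,0.16,-0.95,0,0],[-1,0.16,-0.95,0,0],[-1,0.16,-0.95,0,0],[-1,0.16,-0.95,0,0],[-1,0.16,-0.95,0,0],[-1,0.16,-0.95,0,0],[-1,0.16,-0.95,0,0],[-1,0.16,-0.95,0,0],[-1,0.16,-0.95,0,0],[-1,0.16,-0.95,0,0]])

```text
time: 3.87
ee_pos: [0.4475, -0.067, 0.2923]
eef_rot: [0.994, -0.105, 0.001, 0.003]
ft_force: [1.6, 0.7, -0.0]
width: 0.0873
```

carry_out(rows=[[-1,0.26,-0.95,0,0],[-1,0.26,-0.95,0,0],[-1,0.26,-0.95,0,0],[-1,0.26,-0.95,0,0],[-1,0.26,-0.95,0,0],[-1,0.26,-0.95,0,0],[-1,0.26,-0.95,0,0],[-1,0.26,-0.95,0,0],[-1,0.26,-0.95,0,0],[-1,0.26,-0.95,0,0],[-1,0.26,-0.95,0,0],[-1,0.26,-0.95,0,0],[-1,0.2,-0.6,0,0.4],[-1,0.1,-0.3,0,0],[-1,0,0,0,0]])

```text
time: 5.12
ee_pos: [0.6329, 0.2947, 0.2881]
eef_rot: [0.992, -0.124, 0.002, 0.004]
ft_force: [-0.5, -0.2, 0.4]
width: 0.0872
```

```bash
python3 - <<'E'
from h import *
s=read_state(); im=camera('wrist'); cv2.imwrite('pics/w1.png',im)
print(s['time'],s['ee_pos'].round(4),R.from_quat(s['eef_rot']).as_matrix().round(4).tolist())
for q,z in [('caddy_grip',.118),('caddy_lip',.008),('spool',.029)]:
    for d in pinpoint(q,'wrist')[:2]: print(q,d['xy'],d['conf'],atz('wrist',d['xy'],z).round(4))
E
```

```text
5.1167 [0.6329 0.2947 0.2881] [[0.9692, -0.2461, 0.0026], [-0.2461, -0.9692, -0.0092], [0.0048, 0.0082, -1.0]]
caddy_grip [319.8, 243.8] 0.71 [0.6295 0.2681 0.118 ]
caddy_lip [48.6, 87.5] 0.84 [0.3513 0.5133 0.008 ]
caddy_lip [272.7, 225.1] 0.75 [0.5717 0.2777 0.008 ]
spool [255.9, 354.5] 0.76 [0.5033 0.115  0.029 ]
spool [311.3, 225.2] 0.62 [0.6211 0.2688 0.029 ]
```

View pics/w1.png

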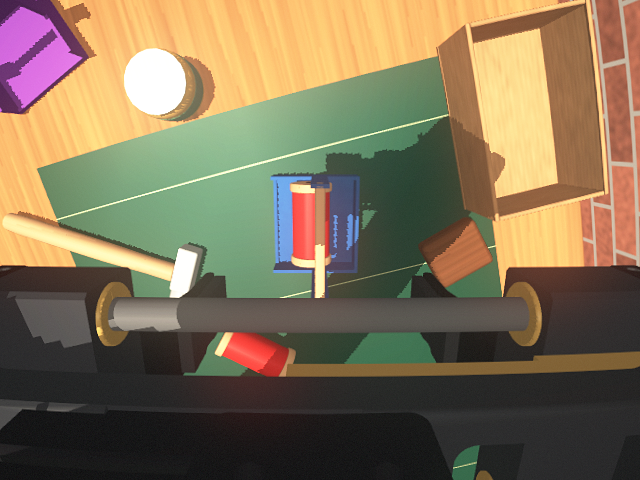

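carry_out(rows=[[-1,0.02,0.2,0.7,0],[-1,0.02,0.2,0.9,0],[-1,0.02,0.2,0.9,0],[-1,0,0.2,0.9,0],[-1,0,0,0.9,0],[-1,0,0,0.8,0],[-1,0,0,0.4,0],[-1,0,0,0.2,0],[-1,0,0,0,0]], force=25)

```text
time: 6.07
ee_pos: [0.6328, 0.2517, 0.1201]
eef_rot: [0.991, -0.133, 0.01, 0.005]
ft_force: [0.2, -0.6, 0.1]
width: 0.0869
```

```bash
python3 - <<'E'
from h import *
s=read_state(); im=camera('wrist')
print(s['time'],s['ee_pos'].round(4),R.from_quat(s['eef_rot']).as_matrix().round(4).tolist())
for q,z in [('caddy_grip',.118)]:
    for d in pinpoint(q,'wrist')[:2]: print(q,d['xy'],d['conf'],atz('wrist',d['xy'],z).round(4))
for q in ['jar','mug']:
    pass
E
```

```text
6.0667 [0.6328 0.2517 0.1201] [[0.9646, -0.2631, 0.0176], [-0.2629, -0.9647, -0.0127], [0.0204, 0.0077, -0.9998]]
caddy_grip [506.8, 250.3] 0.71 [0.7359 0.2406 0.118 ]
caddy_grip [300.3, 246.3] 0.62 [0.6297 0.2725 0.118 ]
```

carry_out(rows=[[-1,-0.14,-0.33,0.08,0],[-1,-0.14,-0.33,0.08,0],[-1,0,0,0.05,0],[-1,0,0,0,0]])

```text
time: 6.5
ee_pos: [0.6321, 0.2788, 0.1199]
eef_rot: [0.991, -0.132, 0.013, 0.002]
ft_force: [0.4, -0.4, -0.6]
width: 0.0871
```

```bash
python3 - <<'E'
from h import *
s=read_state(); im=camera('wrist')
print(s['time'],s['ee_pos'].round(4),R.from_quat(s['eef_rot']).as_matrix().round(4).tolist())
for d in pinpoint('caddy_grip','wrist')[:2]: print(d['xy'],d['conf'],atz('wrist',d['xy'],.118).round(4))
E
```

```text
6.5 [0.6321 0.2788 0.1199] [[0.9647, -0.2621, 0.0259], [-0.2619, -0.9651, -0.0076], [0.027, 0.0005, -0.9996]]
[316.4, 296.3] 0.57 [0.629 0.27  0.118]
```

carry_out(rows=[[-1,0,0.2,0.15,0],[-1,0,0,0.15,0],[-1,0,0,0,0]])

```text
time: 6.85
ee_pos: [0.6308, 0.2719, 0.1106]
eef_rot: [0.991, -0.132, 0.014, 0.002]
ft_force: [0.1, 0.5, 0.6]
width: 0.0867
```

carry_out(rows=[[1,0,0,0,0],[1,0,0,0,0],[1,0,0,0,0],[1,0,0,0,0],[1,0,0,0,0],[1,0,0,0,0],[1,0,0,0,0],[1,0,0,0,0]], force=30)

```text
time: 7.52
ee_pos: [0.6312, 0.2704, 0.1102]
eef_rot: [0.991, -0.133, 0.013, 0.002]
ft_force: [-0.3, 0.3, 0.3]
width: 0.0417
```

carry_out(rows=[[1,0,0,0,0],[1,0,0,0,0],[1,0,0,0,0],[1,0,0,0,0],[1,0,0,0,0],[1,0,0,0,0],[1,0,0,0,0],[1,0,0,0,0],[1,0,0,0,0],[1,0,0,0,0]])

```text
time: 8.35
ee_pos: [0.6312, 0.2706, 0.1103]
eef_rot: [0.991, -0.133, 0.013, 0.002]
ft_force: [0.4, 0.9, -0.4]
width: 0.0003
```

carry_out(rows=[[1,0,0,-0.1,0],[1,0,0,-0.2,0],[1,0,0,-0.3,0],[1,0,0,-0.3,0],[1,0,0,-0.3,0],[1,0,0,-0.3,0],[1,0,0,-0.2,0],[1,0,0,-0.1,0],[1,0,0,0,0]])

```text
time: 9.1
ee_pos: [0.6301, 0.2718, 0.1724]
eef_rot: [0.991, -0.133, 0.015, 0.001]
ft_force: [-0.4, -0.3, 0.4]
width: 0.0004
```

```bash
python3 - <<'E'
from h import *
s=read_state()
print(s['time'],s['ee_pos'].round(4),R.from_quat(s['eef_rot']).as_matrix().round(3).tolist(),s['width'],s['ft_force'].round(1),s['torque'].round(2))
im=camera('side')
for q in ['caddy_grip','caddy_lip','caddy']:
    for d in pinpoint(q,'side')[:3]: print(q,d['xy'],round(d['conf'],2),atz('side',d['xy'],s['ee_pos'][2]+.005).round(3))
b=cv2.resize(im[180:360,200:400],None,fx=3.3,fy=3.3,interpolation=cv2.INTER_CUBIC);cv2.imwrite('pics/s2.png',b)
E
```

```text
9.1 [0.6301 0.2718 0.1724] [[0.964, -0.264, 0.029], [-0.264, -0.965, -0.007], [0.029, -0.001, -1.0]] 0.0003969151591201916 [-0.4 -0.3  0.4] [-0.01 -0.09 -0.01]
caddy_grip [301.1, 302.5] 0.9 [0.621 0.33  0.177]
caddy_grip [421.9, 413.0] 0.65 [0.348 0.618 0.177]
caddy_lip [319.2, 335.3] 0.86 [0.57  0.43  0.177]
caddy_lip [407.0, 416.1] 0.73 [0.378 0.627 0.177]
caddy_lip [343.9, 399.9] 0.18 [0.507 0.598 0.177]
caddy [419.7, 436.3] 0.68 [0.356 0.671 0.177]
caddy [302.2, 333.6] 0.59 [0.61  0.428 0.177]
```

View pics/s2.png

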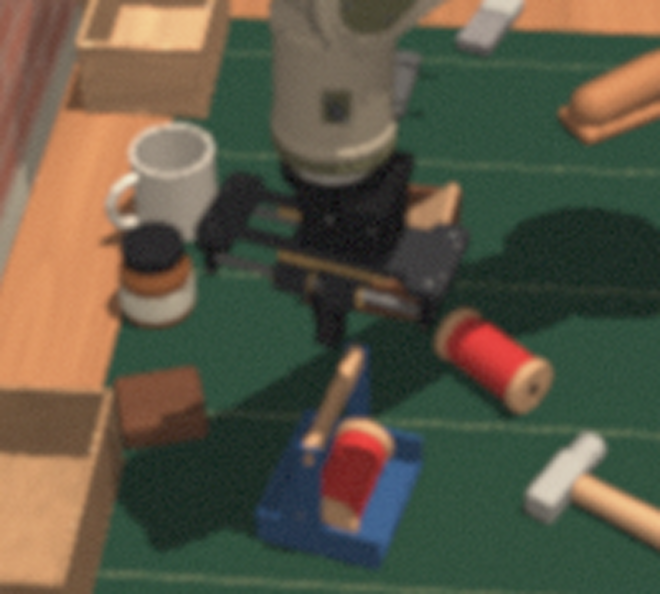

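```bash
python3 - <<'E'
from h import *
s=read_state(); p=s['ee_pos']; z=R.from_quat(s['eef_rot']).as_matrix()[:,2]
print('tip proj',proj('side',[p+z*.014, p]), 'scene',proj('scene',[p+z*.014,p]))
print(atz('side',(298.5,283),.158), atz('side',(301,302.5),.118))
c=camera_info('side'); print(c)
im=camera('scene'); 
for q in ['caddy_grip','caddy_lip','caddy','spool','stand','stand_seat','cradle','cradle_seat']:
    for d in pinpoint(q,'scene')[:3]: print(q,d['xy'],round(d['conf'],2),atz('scene',d['xy'],{'caddy_grip':.118,'caddy_lip':.008,'spool':.029,'stand_seat':.21,'cradle_seat':.039}.get(q,0)).round(3))
cv2.imwrite('pics/sc2.png',cv2.resize(im[180:380,190:420],None,fx=3,fy=3,interpolation=cv2.INTER_CUBIC))
E
```

```text
tip proj [[299.98654381 291.09478113]
 [300.01989997 287.30830578]] scene [[354.86183035 282.56319315]
 [355.3035456  278.37958897]]
[0.63643415 0.24356826 0.158     ] [0.6277292  0.27502366 0.118     ]
{'fx': 534.4832843275253, 'fy': 534.4832843275253, 'cx': 321.0394324552233, 'cy': 241.20447186012203, 'dist_coeffs': array([-0.02359806,  0.        ,  0.        ,  0.        ,  0.        ]), 'extrinsics': array([[-0.99798599, -0.04557523,  0.04412324,  0.52099234],
       [-0.0631508 ,  0.64806775, -0.75895992,  1.22910653],
       [ 0.00599492, -0.76021779, -0.64964065,  1.14876596],
       [ 0.        ,  0.        ,  0.        ,  1.        ]])}
```

View pics/sc2.png

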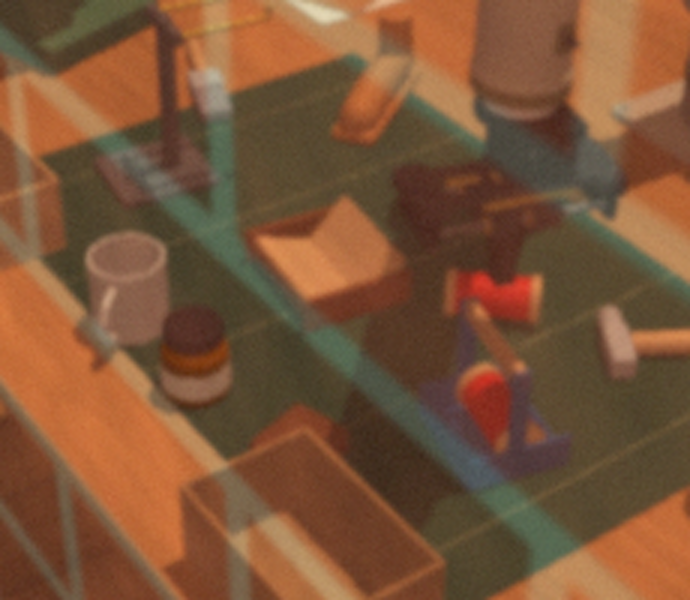

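```bash
python3 - <<'E'
from h import *
print(tri(ray('side',(298.5,283)),ray('scene',(359.3,273.3))))
# caddy bar ends: side crop s2 (352,352),(315,455); scene crop far end (472,308) near (520,370)
s=lambda u:(200+u[0]/3.3,180+u[1]/3.3); c=lambda u:(190+u[0]/3,180+u[1]/3)
print('far bar end',tri(ray('side',s((352,352))),ray('scene',c((472,308)))))
print('near bar end',tri(ray('side',s((315,452))),ray('scene',c((517,368)))))
print('near front corner',tri(ray('side',s((372,563))),ray('scene',c((572,445)))))
print('pred bar', proj('scene',[[.6297+.0,.272,.118]]), proj('side',[[.6297,.272,.118]]))
E
```

```text
(array([0.63150737, 0.28652543, 0.1991433 ]), np.float64(0.0028799351141306))
far bar end (array([0.61714203, 0.22406669, 0.12323565]), np.float64(0.003944184178336486))
near bar end (array([0.63772774, 0.31906378, 0.11730674]), np.float64(0.00927865164108117))
near front corner (array([0.59129852, 0.35242132, 0.02630253]), np.float64(0.008648114126168565))
pred bar [[354.30477632 293.90338802]] [[300.35658154 301.61453037]]
```

```bash
python3 - <<'E'
from h import *
im=camera('wrist'); s=read_state(); print(s['ee_pos'].round(4))
for q,z in [('tin',.03),('heel',.015),('jar',.04),('spool',.027),('caddy_grip',.118),('hammer',.0)]:
    for cam in ['wrist','side']:
        for d in pinpoint(q,cam)[:2]: print(q,cam,np.round(d['xy']),round(d['conf'],2),atz(cam,d['xy'],z if q not in('tin','heel','jar') else 0).round(3))
# mat / fingers
cv2.imwrite('pics/w2.png',im)
# w1-based distance check
Rm=np.array([[0.9692,-0.2461,0.0026],[-0.2461,-0.9692,-0.0092],[0.0048,0.0082,-1.0]])
ci=camera_info('wrist');K=np.array([[ci['fx'],0,ci['cx']],[0,ci['fy'],ci['cy']],[0,0,1]])
for dz in [0,.02,.04]:
    T=np.eye(4);T[:3,:3]=Rm;T[:3,3]=[.6329,.2947,.2881+dz];T=T@ci['tool_from_camera']
    out=[]
    for uv,z in [((155,82),.06),((460,247),.03),((255,354),.025)]:
        p=cv2.undistortPoints(np.array([[uv]],float),K,ci['dist_coeffs'])[0,0]; d=T[:3,:3]@[p[0],p[1],1]; out.append((T[:3,3]+d*(z-T[2,3])/d[2])[:2].round(3).tolist())
    print(dz,out)
E
```

```text
[0.6298 0.2715 0.171 ]
tin wrist [116.  49.] 0.63 [0.502 0.47  0.   ]
tin side [346. 400.] 0.67 [0.5   0.484 0.   ]
tin side [305. 328.] 0.32 [0.619 0.259 0.   ]
heel wrist [485. 257.] 0.73 [0.789 0.188 0.   ]
heel side [247. 307.] 0.56 [0.795 0.195 0.   ]
jar wrist [524. 368.] 0.95 [0.816 0.044 0.   ]
jar side [247. 272.] 0.95 [0.82  0.049 0.   ]
spool wrist [535. 450.] 0.7 [ 0.806 -0.049  0.027]
spool wrist [303. 227.] 0.57 [0.621 0.274 0.027]
spool side [306. 325.] 0.8 [0.615 0.273 0.027]
spool side [350. 288.] 0.68 [0.5   0.126 0.027]
caddy_grip wrist [313. 254.] 0.89 [0.628 0.272 0.118]
caddy_grip side [301. 302.] 0.9 [0.627 0.275 0.118]
caddy_grip side [422. 413.] 0.65 [0.337 0.581 0.118]
hammer wrist [ 34. 263.] 0.78 [0.343 0.307 0.   ]
hammer side [407. 343.] 0.96 [0.339 0.295 0.   ]
0 [[0.501, 0.47], [0.794, 0.201], [0.501, 0.118]]
0.02 [[0.494, 0.475], [0.8, 0.193], [0.495, 0.107]]
0.04 [[0.487, 0.48], [0.807, 0.186], [0.488, 0.096]]
```

View pics/w2.png

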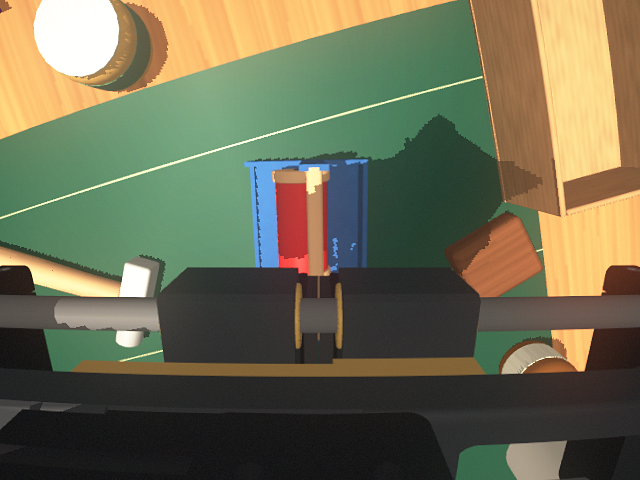

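```bash
python3 - <<'E'
import cv2,numpy as np
a=cv2.imread('pics/w1.png')[255:385,165:475]; b=cv2.imread('pics/w2.png')[255:365,240:400]
a=cv2.resize(a,None,fx=2.5,fy=2.5,interpolation=cv2.INTER_CUBIC); b=cv2.resize(b,None,fx=2.4,fy=2.4,interpolation=cv2.INTER_CUBIC)
g=lambda i:(255*(i/255.)**.45).astype(np.uint8)
o=np.zeros((a.shape[0]+b.shape[0],a.shape[1],3),np.uint8);o[:a.shape[0]]=g(a);o[a.shape[0]:,:b.shape[1]]=g(b)
print(o.shape);cv2.imwrite('pics/f.png',o)
E
```

```text
(589, 775, 3)
```

View pics/f.png

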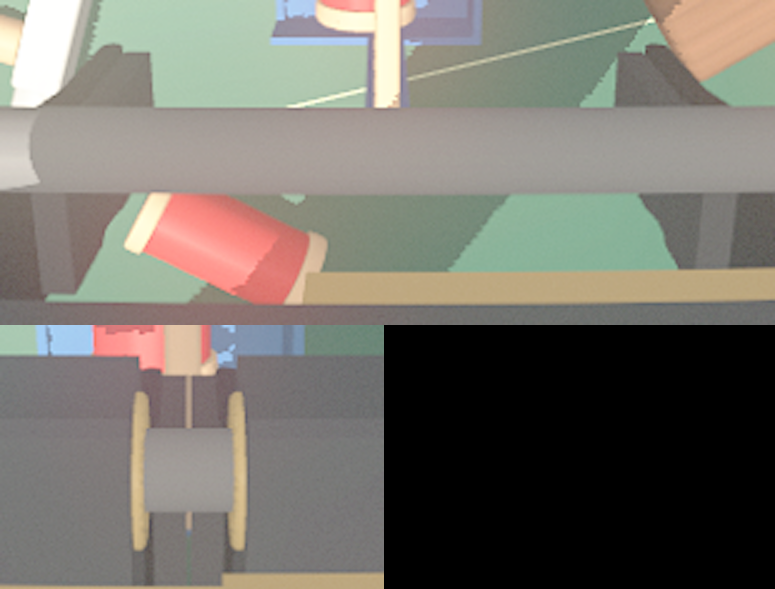

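```bash
python3 - <<'E'
import bench
from h import *
print([n for n in dir(bench) if not n.startswith('_')]); print(getattr(bench,'tip_reach',None))
# triangulation of tip from the open state w1
s=read_state(); print(s.keys(), {k:v for k,v in camera_info('wrist').items() if k not in('fx','fy')}.keys())
E
```

```text
['PlanningError', 'camera', 'camera_info', 'close_job', 'pinpoint', 'read_state', 'recognise', 'silhouettes', 'tip_reach']
0.014
dict_keys(['time', 'joint_positions', 'joint_vel', 'joint_torque', 'ee_pos', 'eef_rot', 'ft_force', 'torque', 'width']) dict_keys(['cx', 'cy', 'dist_coeffs', 'tool_from_camera'])
```

carry_out(rows=[[-1,0,0,0,0],[-1,0,0,0,0],[-1,0,0,0,0],[-1,0,0,0,0],[-1,0,0,0,0],[-1,0,0,0,0],[-1,0,0,0,0],[-1,0,0,0,0],[-1,0,0,0,0],[-1,0,0,0,0]])

```text
time: 11.23
ee_pos: [0.6298, 0.2715, 0.1711]
eef_rot: [0.991, -0.133, 0.014, 0.002]
ft_force: [1.0, 0.4, 1.1]
width: 0.0591
```

carry_out(rows=[[-0.35,0,0,0.3,0],[-0.35,0,0,0.5,0],[-0.35,0,0,0.5,0],[-0.35,0,0,0.5,0],[-0.35,0,0,0.5,0],[-0.35,0,0,0.4,0],[-0.35,0,0,0.2,0],[-0.35,0,0,0.1,0],[-0.35,0,0,0,0]])

```text
time: 11.98
ee_pos: [0.6321, 0.2706, 0.0736]
eef_rot: [0.991, -0.133, 0.014, 0.002]
ft_force: [-0.5, -0.3, 1.6]
width: 0.0588
```

carry_out(rows=[[1,0,0,0,0],[1,0,0,0,0],[1,0,0,0,0],[1,0,0,0,0],[1,0,0,0,0],[1,0,0,0,0],[1,0,0,0,0],[1,0,0,0,0],[1,0,0,0,0],[1,0,0,0,0],[1,0,0,0,0],[1,0,0,0,0]], force=30)

```text
time: 12.98
ee_pos: [0.633, 0.2719, 0.0767]
eef_rot: [0.991, -0.133, 0.015, 0.001]
ft_force: [-1.9, -0.3, 0.7]
width: 0.0098
```

carry_out(rows=[[1,0,0,-0.1,0],[1,0,0,-0.2,0],[1,0,0,-0.3,0],[1,0,0,-0.4,0],[1,0,0,-0.4,0],[1,0,0,-0.4,0],[1,0,0,-0.4,0],[1,0,0,-0.4,0],[1,0,0,-0.4,0],[1,0,0,-0.3,0],[1,0,0,-0.2,0],[1,0,0,-0.1,0],[1,0,0,0,0],[1,0,0,0,0],[1,0,0,0,0]])

```text
time: 14.23
ee_pos: [0.6288, 0.2723, 0.1968]
eef_rot: [0.991, -0.133, 0.015, 0.001]
ft_force: [0.8, 0.5, -4.2]
width: 0.0098
```

```bash
python3 - <<'E'
from h import *
s=read_state()
print(s['time'],s['ee_pos'].round(4),R.from_quat(s['eef_rot']).as_matrix().round(3).tolist(),s['width'],s['ft_force'].round(1),s['torque'].round(2))
im=camera('side'); cv2.imwrite('pics/s3.png',cv2.resize(im[180:360,200:400],None,fx=3.3,fy=3.3,interpolation=cv2.INTER_CUBIC))
for q,z in [('caddy_grip',.118),('caddy_lip',.008),('spool',.029)]:
    for d in pinpoint(q,'side')[:3]: print(q,d['xy'],round(d['conf'],2),atz('side',d['xy'],s['ee_pos'][2]+.041-.118+z).round(3))
E
```

```text
14.2333 [0.6288 0.2723 0.1968] [[0.964, -0.263, 0.03], [-0.263, -0.965, -0.006], [0.03, -0.002, -1.0]] 0.009772688847153294 [ 0.8  0.5 -4.2] [ 0.05 -0.04  0.01]
caddy_grip [426.0, 408.0] 0.88 [0.35  0.645 0.238]
caddy_grip [304.8, 268.0] 0.66 [0.617 0.27  0.238]
caddy_grip [343.0, 398.0] 0.48 [0.51  0.633 0.238]
caddy_lip [406.7, 413.9] 0.94 [0.371 0.591 0.128]
caddy_lip [323.8, 303.1] 0.67 [0.568 0.282 0.128]
caddy_lip [350.7, 183.0] 0.62 [ 0.51  -0.272  0.128]
spool [350.5, 286.0] 0.89 [0.5   0.236 0.149]
spool [307.2, 295.1] 0.82 [0.611 0.277 0.149]
spool [342.1, 399.5] 0.3 [0.511 0.579 0.149]
```

View pics/s3.png

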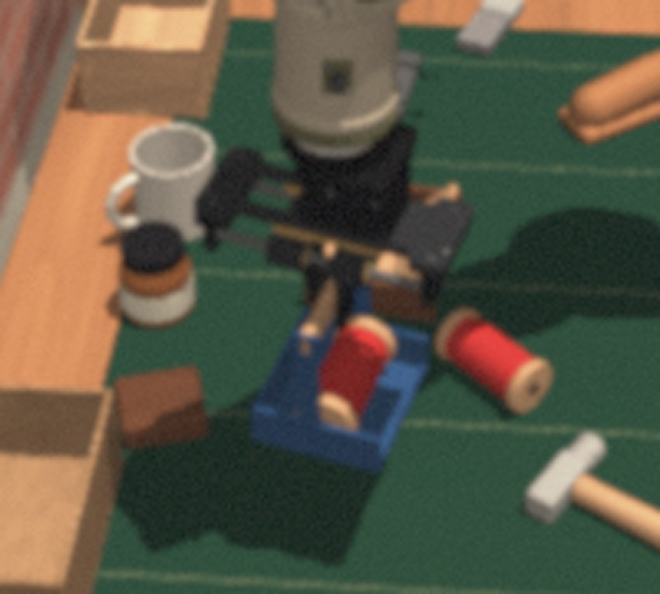

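carry_out(rows=[[1,0.05,0.1,0,-0.1],[1,0.1,0.2,0,-0.1],[1,0.2,0.35,0,-0.1],[1,0.25,0.45,0,-0.1],[1,0.25,0.45,0,-0.1],[1,0.25,0.45,0,-0.1],[1,0.25,0.45,0,-0.1],[1,0.25,0.45,0,-0.1],[1,0.25,0.45,0,-0.1],[1,0.25,0.45,0,-0.1],[1,0.25,0.45,0,-0.1],[1,0.25,0.45,0,-0.1],[1,0.25,0.45,0,-0.1],[1,0.25,0.45,0,-0.1],[1,0.25,0.45,0,-0.1],[1,0.25,0.45,0,-0.1],[1,0.25,0.45,0,-0.1],[1,0.25,0.45,0,0],[1,0.25,0.45,0,0],[1,0.25,0.4,0,0]])

```text
time: 16.1
ee_pos: [0.7255, -0.0192, 0.1983]
eef_rot: [0.999, -0.05, 0.013, 0.005]
ft_force: [-0.8, 0.3, -4.6]
width: 0.0098
```

carry_out(rows=[[1,0.12,0.3,0,0.1],[1,0.06,0.15,0,0.1],[1,0,0.05,0,0],[1,0,0,0,0],[1,0,0,0,0]])

```text
time: 16.52
ee_pos: [0.73, -0.0409, 0.1975]
eef_rot: [0.998, -0.062, 0.012, 0.005]
ft_force: [0.2, 0.3, -4.6]
width: 0.0097
```

```bash
python3 - <<'E'
from h import *
s=read_state(); M=R.from_quat(s['eef_rot']).as_matrix()
print(s['time'],s['ee_pos'].round(4),M.round(3).tolist(),s['ft_force'].round(1),np.degrees(np.arctan2(M[1,0],M[0,0])))
im=camera('side'); cv2.imwrite('pics/s4.png',im)
print(tri.__name__)
for q in ['caddy_grip','caddy_lip','spool','cradle_seat']:
    for d in pinpoint(q,'side')[:3]: print(q,d['xy'],round(d['conf'],2))
c=np.array([.604,-.0263]);Rz=R.from_euler('z',-6.8,degrees=True).as_matrix()
b=s['ee_pos']-.041*M[:,2]; print('bar in cradle',(Rz.T@(b-[c[0],c[1],0])).round(4))
org=b-M[:,0]*.005-.118*np.array([M[0,1]*0,0,1]); 
C=np.c_[M[:,0],-M[:,1],-M[:,2]]
for n,p in [('grip',(5,0,118)),('lip',(-52,0,8)),('lipL',(-52,59,8)),('lipR',(-52,-59,8)),('backtopL',(52,59,36))]:
    w=b+C@((np.array(p)-[5,0,118])/1000); print(n,w.round(4),proj('side',w).round(1))
E
```

```text
16.5167 [ 0.73   -0.0409  0.1975] [[0.992, -0.124, 0.024], [-0.124, -0.992, -0.012], [0.025, 0.008, -1.0]] [ 0.2  0.3 -4.6] -7.133329478474064
tri
caddy_grip [278.9, 191.0] 0.82
caddy_grip [425.2, 409.0] 0.69
caddy_lip [296.5, 223.4] 0.76
caddy_lip [406.6, 415.1] 0.72
spool [280.5, 214.8] 0.84
spool [350.2, 289.7] 0.74
cradle_seat [318.9, 249.6] 0.73
bar in cradle [0.1258 0.0008 0.2384]
grip [ 0.729  -0.0404  0.2384] [[275.7 193.3]]
lip [ 0.6751 -0.0346  0.127 ] [[294.8 225.1]]
lipL [0.6824 0.024  0.1265] [[290.3 237.4]]
lipR [ 0.6677 -0.0931  0.1275] [[299.  213.3]]
backtopL [0.7849 0.0114 0.1572] [[256.  225.2]]
```

carry_out(rows=[[1,0.02,0,0.15,0],[1,0.02,0,0.3,0],[1,0,0,0.4,0],[1,0,0,0.4,0],[1,0,0,0.4,0],[1,0,0,0.4,0],[1,0,0,0.4,0],[1,0,0,0.25,0],[1,0,0,0.15,0],[1,0,0,0,0],[1,0,0,0,0]])

```text
time: 17.68
ee_pos: [0.7317, -0.0409, 0.0993]
eef_rot: [0.998, -0.061, 0.01, 0.005]
ft_force: [0.3, -0.3, -3.7]
width: 0.0099
```

```bash
cat > st.py <<'E'
from h import *
def st(cam=None):
    s=read_state(); M=R.from_quat(s['eef_rot']).as_matrix()
    Rz=R.from_euler('z',-6.8,degrees=True).as_matrix(); b=s['ee_pos']-.041*M[:,2]
    print('t',s['time'].round(2),'ee',s['ee_pos'].round(4),'bar/cradle',(Rz.T@(b-[.604,-.0263,0])).round(4),'yaw',np.degrees(np.arctan2(M[1,0],M[0,0])).round(1),'tx_z',M[2,0].round(3),'F/cradle',(Rz.T@s['ft_force']).round(1),'T',s['torque'].round(2),'w',s['width'].round(4))
    return b,M
E
python3 - <<'E'
from st import *
b,M=st(); im=camera('side')
cv2.imwrite('pics/s5.png',cv2.resize(im[170:290,235:365],None,fx=5,fy=5,interpolation=cv2.INTER_CUBIC))
E
```

```text
Traceback (most recent call last):
  File "st.py", line 5, in st
    print('t',s['time'].round(2),'ee',s['ee_pos'].round(4),'bar/cradle',(Rz.T@(b-[.604,-.0263,0])).round(4),'yaw',np.degrees(np.arctan2(M[1,0],M[0,0])).round(1),'tx_z',M[2,0].round(3),'F/cradle',(Rz.T@s['ft_force']).round(1),'T',s['torque'].round(2),'w',s['width'].round(4))
              ^^^^^^^^^^^^^^^
AttributeError: 'float' object has no attribute 'round'
```

carry_out(rows=[[1,0,0,-0.15,0],[1,0,0,-0.12,0],[1,0,0,0,0],[1,0,0,0,0]])

```text
time: 18.02
ee_pos: [0.7328, -0.0407, 0.1109]
eef_rot: [0.998, -0.061, 0.012, 0.005]
ft_force: [0.4, 0.1, -4.6]
width: 0.0093
```

```bash
sed -i "s/s\['time'\].round(2)/round(float(s['time']),2)/; s/s\['width'\].round(4)/round(float(s['width']),4)/" st.py
python3 - <<'E'
from st import *
b,M=st(); im=camera('side')
cv2.imwrite('pics/s5.png',cv2.resize(im[170:290,235:365],None,fx=5,fy=5,interpolation=cv2.INTER_CUBIC))
E
```

```text
t 18.02 ee [ 0.7328 -0.0407  0.1109] bar/cradle [0.1286 0.0013 0.1519] yaw -7.0 tx_z 0.024 F/cradle [ 0.4  0.1 -4.6] T [-0.    0.   -0.08] w 0.0093
```

View pics/s5.png

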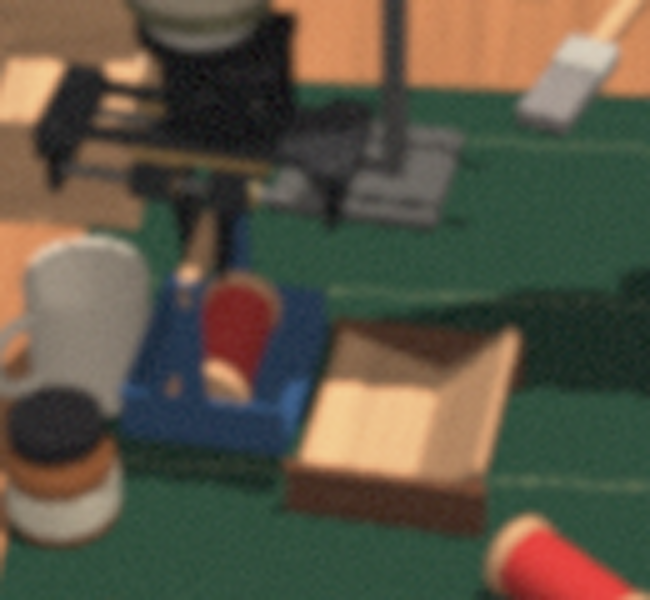

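```bash
python3 - <<'E'
from st import *
b,M=st(); C=np.c_[M[:,0],-M[:,1],-M[:,2]]
for n,p,o in [('near bottom',(-52,59,0),(290,260.4)),('far top',(-52,-59,36),(301,228)),('near top',(-52,59,36),(293.4,248.5))]:
    print(n,proj('side',b+C@((np.array(p)-[5,0,118])/1000)).round(1),o)
Rz=R.from_euler('z',-6.8,degrees=True).as_matrix()
for n,p,o in [('cr near',(66,74,40),(293,262.6)),('cr far',(66,-74,40),(303,234)),('cr nearbot',(66,74,0),(293,272)),('near right',(-59,74,40),(332.5,267))]:
    print(n,proj('side',Rz@(np.array(p)/1000)+[.604,-.0263,0]).round(1),o)
E
```

```text
t 18.07 ee [ 0.7329 -0.0406  0.1111] bar/cradle [0.1287 0.0014 0.1521] yaw -7.0 tx_z 0.025 F/cradle [ 0.1  0.2 -4.1] T [ 0.05 -0.08 -0.03] w 0.0096
near bottom [[290.3 260.8]] (290, 260.4)
far top [[298.6 227.9]] (301, 228)
near top [[290.2 252.2]] (293.4, 248.5)
cr near [[292.  262.4]] (293, 262.6)
cr far [[302.1 232.1]] (303, 234)
cr nearbot [[292.4 271.9]] (293, 272)
near right [[332.4 267.7]] (332.5, 267)
```

carry_out(rows=[[1,0,0,0.1,0],[1,-0.1,0,0,0],[1,-0.1,0,0,0],[1,-0.1,0,-0.03,0],[1,-0.1,0,-0.04,0],[1,-0.1,0,-0.04,0],[1,0,0,0,0]], force=15)

```text
time: 18.65
ee_pos: [0.7172, -0.0387, 0.1119]
eef_rot: [0.998, -0.061, 0.013, 0.005]
ft_force: [1.5, 0.2, -4.5]
width: 0.0092
```

```bash
python3 -c "
from st import *
st()"
```

```text
t 18.65 ee [ 0.7172 -0.0387  0.1119] bar/cradle [0.1128 0.0014 0.1529] yaw -7.0 tx_z 0.027 F/cradle [ 1.4  0.4 -4.5] T [-0.03 -0.45 -0.  ] w 0.0092
```

carry_out(rows=[[1,0.3,0,0,0],[1,0.25,0,0,0],[1,0,0,0.2,0],[1,0,0,0.05,0],[1,0,0,0,0]])

```text
time: 19.07
ee_pos: [0.7336, -0.0408, 0.1044]
eef_rot: [0.998, -0.061, 0.013, 0.005]
ft_force: [0.1, 0.2, -4.4]
width: 0.0097
```

```bash
python3 -c "
from st import *
st()"
```

```text
t 19.07 ee [ 0.7336 -0.0408  0.1044] bar/cradle [0.1294 0.0013 0.1454] yaw -7.0 tx_z 0.026 F/cradle [ 0.   0.2 -4.4] T [ 0.06 -0.04  0.03] w 0.0097
```

carry_out(rows=[[1,-0.1,0,-0.1,0],[1,-0.15,0,0,0],[1,-0.15,0,0,0],[1,0,0,0,0]])

```text
time: 19.4
ee_pos: [0.7196, -0.0387, 0.1065]
eef_rot: [0.998, -0.061, 0.012, 0.005]
ft_force: [-0.1, 0.2, -4.7]
width: 0.0097
```

```bash
python3 -c "
from st import *
st()"
```

```text
t 19.4 ee [ 0.7196 -0.0387  0.1065] bar/cradle [0.1153 0.0017 0.1475] yaw -7.0 tx_z 0.025 F/cradle [-0.1  0.2 -4.7] T [-0.01 -0.33 -0.01] w 0.0097
```

carry_out(rows=[[1,-0.15,0,-0.03,0],[1,-0.15,0,-0.04,0],[1,-0.1,0,-0.04,0],[1,0,0,0,0],[1,0,0,0,0]])

```text
time: 19.82
ee_pos: [0.7075, -0.0376, 0.1117]
eef_rot: [0.998, -0.061, 0.015, 0.005]
ft_force: [1.6, -1.1, -4.9]
width: 0.0107
```

```bash
python3 -c "
from st import *
st()
im=camera('side'); cv2.imwrite('pics/s6.png',cv2.resize(im[170:290,235:365],None,fx=5,fy=5,interpolation=cv2.INTER_CUBIC))
for q in ['caddy_grip','caddy_lip','spool','caddy']:
    for d in pinpoint(q,'side')[:3]: print(q,d['xy'],round(d['conf'],2))
"
```

```text
t 19.82 ee [ 0.7075 -0.0376  0.1117] bar/cradle [0.1029 0.0013 0.1526] yaw -7.0 tx_z 0.03 F/cradle [ 1.7 -0.9 -4.9] T [-0.04 -0.7  -0.03] w 0.0107
caddy_grip [286.7, 217.1] 0.98
caddy_grip [312.8, 204.9] 0.74
caddy_grip [423.5, 408.0] 0.73
caddy_lip [299.9, 248.0] 0.94
caddy_lip [403.1, 414.9] 0.72
caddy_lip [343.8, 399.6] 0.25
spool [350.1, 287.0] 0.8
spool [295.3, 242.4] 0.69
spool [395.1, 213.8] 0.68
caddy [281.6, 246.1] 0.92
caddy [334.8, 157.3] 0.28
caddy [287.5, 213.9] 0.22
```

```bash
cat >> st.py <<'E'
def tiltpred(b,M,ths=range(0,60,10),off=(0,0,0)):
    # pixel of lip & grip & back centre for forward tilts
    C=np.c_[M[:,0],-M[:,1],-M[:,2]]
    for th in ths:
        Q=C@R.from_euler('y',-th,degrees=True).as_matrix()
        print(th,*[proj('side',b+off+Q@((np.array(p)-[5,0,118])/1000)).round(1)[0].tolist() for p in [(5,0,118),(-52,0,8),(0,0,0),(52,59,36),(-52,59,0)]])
E
python3 -c "
from st import *
b,M=st(); tiltpred(b,M,[-5,0,5,10,15])
Rz=R.from_euler('z',-6.8,degrees=True).as_matrix(); print('edge',proj('side',Rz@np.array([.066,0,.034])+[.604,-.0263,0]).round(1))
"
```

```text
t 20.07 ee [ 0.7079 -0.0376  0.1116] bar/cradle [0.1032 0.0014 0.1526] yaw -7.0 tx_z 0.03 F/cradle [ 2.6 -0.7 -2.5] T [-0.12 -0.74 -0.01] w 0.0102
-5 [284.2, 217.5] [305.2, 246.5] [289.4, 247.0] [267.4, 249.3] [301.4, 261.0]
0 [284.2, 217.5] [302.3, 247.3] [286.2, 246.8] [265.0, 248.0] [298.2, 261.8]
5 [284.2, 217.5] [299.2, 247.9] [283.0, 246.3] [262.7, 246.6] [294.9, 262.3]
10 [284.2, 217.5] [296.1, 248.3] [279.9, 245.6] [260.6, 245.1] [291.4, 262.6]
15 [284.2, 217.5] [292.9, 248.5] [276.8, 244.7] [258.6, 243.4] [287.9, 262.7]
edge [[297.3 248.2]]
```

View pics/s6.png

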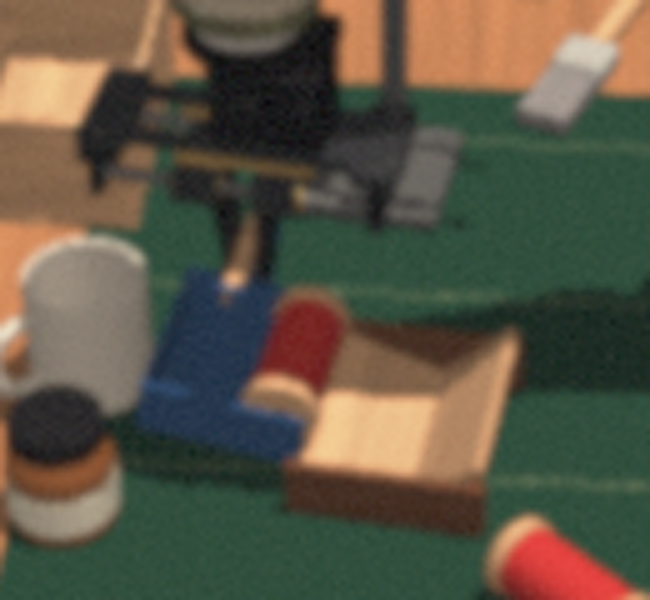

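carry_out(rows=[[1,-0.15,0,-0.09,0],[1,-0.15,0,-0.08,0],[1,-0.15,0,-0.07,0],[1,-0.15,0,-0.05,0],[1,0,0,0,0],[1,0,0,0,0]])

```text
time: 20.57
ee_pos: [0.6882, -0.035, 0.1205]
eef_rot: [0.998, -0.061, 0.015, 0.005]
ft_force: [3.2, -0.8, -5.7]
width: 0.0127
```

```bash
cat > look.py <<'E'
from st import *
b,M=st(); im=camera('side'); tiltpred(b,M,range(0,56,5))
for q in ['caddy_grip','caddy_lip','spool','caddy']:
    for d in pinpoint(q,'side')[:4]:
        x,y=d['xy']
        if 240<x<345 and 200<y<280: print(q,x,y,round(d['conf'],2))
E
python3 look.py
```

```text
t 20.57 ee [ 0.6882 -0.035   0.1205] bar/cradle [0.0834 0.0017 0.1615] yaw -7.0 tx_z 0.031 F/cradle [ 3.3 -0.4 -5.7] T [-0.07 -1.09 -0.01] w 0.0127
0 [290.5, 216.0] [308.4, 246.0] [292.2, 245.5] [271.1, 246.7] [304.4, 260.5]
5 [290.5, 216.0] [305.3, 246.6] [289.0, 245.0] [268.8, 245.3] [301.0, 261.1]
10 [290.5, 216.0] [302.1, 247.0] [285.8, 244.3] [266.7, 243.7] [297.6, 261.4]
15 [290.5, 216.0] [298.9, 247.2] [282.7, 243.4] [264.7, 242.0] [294.0, 261.4]
20 [290.5, 216.0] [295.6, 247.1] [279.6, 242.3] [262.8, 240.3] [290.5, 261.3]
25 [290.5, 216.0] [292.2, 246.8] [276.6, 241.0] [261.1, 238.4] [286.9, 260.9]
30 [290.5, 216.0] [288.9, 246.3] [273.7, 239.5] [259.6, 236.4] [283.3, 260.2]
35 [290.5, 216.0] [285.6, 245.6] [270.9, 237.8] [258.2, 234.4] [279.7, 259.3]
40 [290.5, 216.0] [282.3, 244.6] [268.2, 236.0] [257.1, 232.3] [276.1, 258.2]
45 [290.5, 216.0] [279.1, 243.5] [265.7, 234.0] [256.2, 230.2] [272.7, 256.9]
50 [290.5, 216.0] [275.9, 242.1] [263.4, 231.9] [255.4, 228.0] [269.3, 255.4]
55 [290.5, 216.0] [272.9, 240.6] [261.3, 229.7] [255.0, 225.8] [266.0, 253.7]
caddy_grip 292.1 216.1 0.94
caddy_lip 295.8 251.0 0.74
spool 296.3 241.6 0.79
caddy 281.8 244.4 0.9
```

carry_out(rows=[[1,-0.15,0,-0.01,0],[1,-0.15,0,-0.01,0],[1,-0.15,0,0,0],[1,-0.15,0,0,0],[1,-0.1,0,0,0],[1,0,0,0,0],[1,0,0,0,0]])

```text
time: 21.4
ee_pos: [0.6683, -0.0323, 0.123]
eef_rot: [0.998, -0.062, 0.018, 0.005]
ft_force: [4.4, -0.7, -1.9]
width: 0.0148
```

```bash
python3 look.py
```

```text
t 21.4 ee [ 0.6683 -0.0323  0.123 ] bar/cradle [0.063 0.002 0.164] yaw -7.1 tx_z 0.037 F/cradle [ 4.4 -0.1 -1.9] T [-0.18 -1.29 -0.03] w 0.0148
0 [297.1, 216.2] [314.5, 246.4] [298.2, 245.7] [277.4, 246.9] [310.7, 260.9]
5 [297.1, 216.2] [311.4, 247.0] [295.0, 245.2] [275.1, 245.4] [307.3, 261.4]
10 [297.1, 216.2] [308.2, 247.3] [291.8, 244.5] [273.0, 243.9] [303.8, 261.7]
15 [297.1, 216.2] [304.9, 247.5] [288.7, 243.6] [271.0, 242.2] [300.2, 261.8]
20 [297.1, 216.2] [301.6, 247.4] [285.6, 242.4] [269.1, 240.4] [296.6, 261.6]
25 [297.1, 216.2] [298.3, 247.1] [282.6, 241.1] [267.5, 238.5] [293.0, 261.1]
30 [297.1, 216.2] [294.9, 246.5] [279.7, 239.6] [266.0, 236.5] [289.4, 260.5]
35 [297.1, 216.2] [291.6, 245.8] [276.9, 237.9] [264.6, 234.5] [285.8, 259.6]
40 [297.1, 216.2] [288.3, 244.8] [274.3, 236.1] [263.5, 232.4] [282.2, 258.5]
45 [297.1, 216.2] [285.1, 243.6] [271.8, 234.1] [262.6, 230.2] [278.8, 257.1]
50 [297.1, 216.2] [281.9, 242.3] [269.5, 232.0] [262.0, 228.1] [275.4, 255.6]
55 [297.1, 216.2] [278.9, 240.7] [267.4, 229.7] [261.5, 225.9] [272.1, 253.8]
caddy_grip 297.7 214.2 0.82
caddy_lip 297.9 213.9 0.65
caddy_lip 300.3 248.2 0.61
spool 299.1 242.7 0.82
caddy 284.1 242.9 0.71
```

carry_out(rows=[[1,0,0,0.12,0],[1,-0.1,0,0,0],[1,-0.12,0,0,0],[1,-0.12,0,0,0],[1,-0.1,0,0,0],[1,0,0,0,0],[1,0,0,0,0]])

```text
time: 22.23
ee_pos: [0.6555, -0.0304, 0.1187]
eef_rot: [0.998, -0.062, 0.019, 0.005]
ft_force: [4.3, 0.0, -0.4]
width: 0.0163
```

```bash
python3 look.py
```

```text
t 22.23 ee [ 0.6555 -0.0304  0.1187] bar/cradle [0.05   0.0024 0.1597] yaw -7.1 tx_z 0.039 F/cradle [ 4.3  0.5 -0.4] T [-0.17 -1.28 -0.04] w 0.0163
0 [301.3, 217.9] [318.5, 248.0] [302.2, 247.3] [281.5, 248.5] [314.8, 262.6]
5 [301.3, 217.9] [315.4, 248.6] [299.0, 246.8] [279.3, 247.1] [311.3, 263.1]
10 [301.3, 217.9] [312.2, 249.0] [295.8, 246.1] [277.2, 245.5] [307.8, 263.4]
15 [301.3, 217.9] [308.9, 249.1] [292.7, 245.2] [275.2, 243.8] [304.3, 263.4]
20 [301.3, 217.9] [305.6, 249.0] [289.6, 244.0] [273.3, 242.0] [300.7, 263.2]
25 [301.3, 217.9] [302.2, 248.7] [286.6, 242.7] [271.7, 240.1] [297.0, 262.8]
30 [301.3, 217.9] [298.9, 248.2] [283.7, 241.2] [270.2, 238.2] [293.4, 262.1]
35 [301.3, 217.9] [295.5, 247.4] [281.0, 239.5] [268.9, 236.1] [289.8, 261.2]
40 [301.3, 217.9] [292.3, 246.4] [278.3, 237.7] [267.8, 234.0] [286.3, 260.1]
45 [301.3, 217.9] [289.0, 245.2] [275.8, 235.7] [266.9, 231.9] [282.8, 258.7]
50 [301.3, 217.9] [285.9, 243.9] [273.5, 233.6] [266.3, 229.7] [279.5, 257.2]
55 [301.3, 217.9] [282.9, 242.3] [271.4, 231.3] [265.8, 227.5] [276.2, 255.4]
caddy_grip 303.3 216.2 0.66
caddy_lip 299.6 250.2 0.74
spool 301.6 245.1 0.55
caddy 282.7 241.4 0.67
```

carry_out(rows=[[1,-0.12,0,0,0],[1,-0.15,0,0.01,0],[1,-0.15,0,0.01,0],[1,-0.15,0,0.01,0],[1,-0.1,0,0.01,0],[1,0,0,0,0],[1,0,0,0,0]])

```text
time: 23.07
ee_pos: [0.6336, -0.0275, 0.1162]
eef_rot: [0.998, -0.062, 0.019, 0.005]
ft_force: [3.9, -1.0, -1.0]
width: 0.0187
```

```bash
python3 look.py
```

```text
t 23.07 ee [ 0.6336 -0.0275  0.1162] bar/cradle [0.0279 0.0026 0.1572] yaw -7.1 tx_z 0.038 F/cradle [ 4.  -0.6 -1. ] T [-0.14 -1.15 -0.02] w 0.0187
0 [308.5, 219.4] [325.5, 249.5] [309.1, 248.8] [288.7, 250.1] [321.9, 264.1]
5 [308.5, 219.4] [322.3, 250.1] [305.9, 248.3] [286.4, 248.7] [318.4, 264.7]
10 [308.5, 219.4] [319.1, 250.5] [302.7, 247.6] [284.3, 247.1] [314.9, 264.9]
15 [308.5, 219.4] [315.8, 250.6] [299.6, 246.7] [282.3, 245.4] [311.3, 265.0]
20 [308.5, 219.4] [312.5, 250.5] [296.5, 245.6] [280.5, 243.6] [307.7, 264.8]
25 [308.5, 219.4] [309.1, 250.2] [293.5, 244.2] [278.9, 241.7] [304.1, 264.3]
30 [308.5, 219.4] [305.8, 249.7] [290.6, 242.7] [277.4, 239.8] [300.5, 263.7]
35 [308.5, 219.4] [302.4, 248.9] [287.8, 241.1] [276.1, 237.7] [296.9, 262.8]
40 [308.5, 219.4] [299.1, 247.9] [285.2, 239.2] [275.0, 235.6] [293.3, 261.7]
45 [308.5, 219.4] [295.9, 246.8] [282.8, 237.3] [274.2, 233.5] [289.9, 260.3]
50 [308.5, 219.4] [292.8, 245.4] [280.5, 235.1] [273.5, 231.3] [286.5, 258.8]
55 [308.5, 219.4] [289.8, 243.8] [278.4, 232.9] [273.1, 229.2] [283.3, 257.0]
caddy_grip 311.6 218.7 0.56
caddy_lip 296.9 247.3 0.93
spool 317.5 250.6 0.86
caddy 287.1 239.9 0.58
```

carry_out(rows=[[1,0,0,0,0],[1,0,0,0,0],[1,0,0,0,0],[1,0,0,0,0],[1,0,0,0,0],[1,0,0,0,0],[1,0,0,0,0],[1,0,0,0,0],[1,0,0,0,0],[1,0,0,0,0]])

```text
time: 24.15
ee_pos: [0.6342, -0.0275, 0.1163]
eef_rot: [0.998, -0.062, 0.019, 0.004]
ft_force: [3.2, -0.7, -0.5]
width: 0.0185
```

```bash
python3 look.py | grep -v '^[0-9]'; python3 - <<'E'
from st import *
Rz=R.from_euler('z',-6.8,degrees=True).as_matrix(); print('seat',proj('side',Rz@np.array([.006,0,.039])+[.604,-.0263,0]).round(1))
im=camera('side')
for d in silhouettes('spool','side')[:3]: print('spool box',np.round(d['box']),d['conf'])
for d in silhouettes('caddy','side')[:3]: print('caddy box',np.round(d['box']),d['conf'])
# blue tray pixels
b=im.astype(int); m=((b[...,0]>b[...,2]+25)&(b[...,0]>b[...,1]+10)); m[:,:240]=0; m[:,345:]=0; m[:190]=0; m[290:]=0
pts=np.argwhere(m)[:,::-1].astype(np.float32); h=cv2.convexHull(pts)[:,0]; print(len(pts), cv2.approxPolyDP(h,2.5,True)[:,0].tolist())
E
```

```text
t 24.15 ee [ 0.6342 -0.0275  0.1163] bar/cradle [0.0286 0.0027 0.1573] yaw -7.1 tx_z 0.038 F/cradle [ 3.3 -0.3 -0.5] T [-0.17 -1.08 -0.03] w 0.0185
caddy_grip 308.3 219.5 0.92
caddy_lip 297.5 245.9 0.97
spool 318.6 250.4 0.85
caddy 286.0 241.5 0.77
seat [[315.9 249.3]]
spool box [319. 250.  18.  29.] 0.81
spool box [354. 289.  30.  33.] 0.63
spool box [320. 184.  58.  55.] 0.6
caddy box [291. 237.  44.  46.] 0.93
caddy box [419. 431.  69.  65.] 0.68
1019 [[301.0, 218.0], [298.0, 257.0], [291.0, 260.0], [269.0, 241.0], [283.0, 214.0]]
```

```bash
python3 - <<'E'
from st import *
b,M=st(); C=np.c_[M[:,0],-M[:,1],-M[:,2]]
for th in (30,35,40,45,50):
    Q=C@R.from_euler('y',-th,degrees=True).as_matrix()
    P=[b+Q@((np.array(p)-[5,0,118])/1000) for p in [(-52,59,0),(52,59,0),(-52,59,36),(52,59,36)]]
    print(th,proj('side',P).round(1).tolist())
E
```

```text
t 24.55 ee [ 0.6342 -0.0275  0.1164] bar/cradle [0.0286 0.0027 0.1573] yaw -7.1 tx_z 0.038 F/cradle [2.7 0.1 0.2] T [-0.14 -1.05 -0.  ] w 0.0183
30 [[300.2, 263.6], [271.5, 246.5], [306.2, 257.2], [277.2, 239.7]]
35 [[296.6, 262.7], [269.4, 244.0], [303.4, 256.8], [275.9, 237.7]]
40 [[293.1, 261.6], [267.5, 241.3], [300.6, 256.2], [274.8, 235.6]]
45 [[289.6, 260.3], [265.9, 238.6], [297.8, 255.5], [274.0, 233.4]]
50 [[286.3, 258.7], [264.5, 235.8], [295.1, 254.6], [273.3, 231.3]]
```

carry_out(rows=[[1,0.12,0,-0.03,0],[1,0.2,0,-0.02,0],[1,0.2,0,0,0],[1,0.2,0,0,0],[1,0.2,0,0,0],[1,0.2,0,0,0],[1,0.2,0,0,0],[1,0.2,0,0.02,0],[1,0.2,0,0.03,0],[1,0.2,0,0.03,0],[1,0.2,0,0.02,0],[1,0.2,0,0,0],[1,0.1,0,0,0],[1,0,0,0,0]], force=20)

```text
time: 25.72
ee_pos: [0.7107, -0.0372, 0.1125]
eef_rot: [0.998, -0.062, 0.013, 0.004]
ft_force: [0.9, -0.4, -2.9]
width: 0.0103
```

```bash
python3 look.py | grep -v '^[1-5][05]'
```

```text
t 25.72 ee [ 0.7107 -0.0372  0.1125] bar/cradle [0.1061 0.0021 0.1535] yaw -7.1 tx_z 0.027 F/cradle [ 1.  -0.3 -2.9] T [-0.09 -0.25  0.01] w 0.0103
0 [283.2, 217.3] [301.4, 247.1] [285.3, 246.6] [264.1, 247.9] [297.3, 261.6]
5 [283.2, 217.3] [298.4, 247.8] [282.2, 246.1] [261.8, 246.5] [294.0, 262.1]
caddy_grip 284.0 215.4 0.55
caddy_lip 300.0 248.1 0.91
spool 315.5 250.9 0.92
caddy 283.8 247.3 0.55
```

```bash
python3 - <<'E'
from h import *
im=cv2.imread('pics/side0.png'); hsv=cv2.cvtColor(im,cv2.COLOR_BGR2HSV).astype(int)
cb=lambda u:np.array(u)/4.28+[270,140]
for n,a,c in [('far',(205,60),(335,74)),('near',(190,103),(315,121))]:
    p0,p1=cb(a),cb(c); 
    # refine rows: along each column find brightest-saturation ridge
    pts=[]
    for x in np.arange(p0[0]+3,p1[0]-2):
        y0=p0[1]+(x-p0[0])/(p1[0]-p0[0])*(p1[1]-p0[1]); ys=np.arange(int(y0)-4,int(y0)+6); col=im[ys,int(x)].astype(float)
        w=np.clip((col[:,2]-col[:,0]) ,0,None); w=np.clip(w-np.percentile(w,40),0,None); pts.append((int(x),(w*ys).sum()/w.sum(),y0))
    pts=np.array(pts); print(n,np.abs(pts[:,1]-pts[:,2]).mean().round(2)); k=np.polyfit(pts[:,0],pts[:,1],1)
    for x in (p0[0],p1[0]): print('  ',atz('side',(x,np.polyval(k,x)),.196).round(4),atz('side',(x,p0[1] if x==p0[0] else p1[1]),.196).round(4))
for i in range(2):
    camera('side')
    for q,z in(('stand_seat',.21),('stand',0)):
        for d in pinpoint(q,'side')[:1]: print(q,d['xy'],d['conf'],atz('side',d['xy'],z).round(4))
T=R.from_euler('z',-8.4,degrees=True).as_matrix()
print(T@[-.065,0,0]+[.6369,-.3015,0]); print('model prongs',[ (T@[x,y,.196]+[.6369,-.3015,0]).round(4).tolist() for y in(-.035,.035) for x in (-.008,-.11)])
E
```

```text
far 0.93
   [ 0.6257 -0.3469  0.196 ] [ 0.6251 -0.3378  0.196 ]
   [ 0.5213 -0.307   0.196 ] [ 0.5217 -0.3244  0.196 ]
near 0.92
   [ 0.6317 -0.2647  0.196 ] [ 0.6324 -0.2739  0.196 ]
   [ 0.5357 -0.267   0.196 ] [ 0.5353 -0.2554  0.196 ]
stand_seat [334.4, 159.9] 0.9 [ 0.5669 -0.2819  0.21  ]
stand [314.6, 206.7] 0.9 [ 0.634  -0.3011  0.    ]
stand_seat [332.2, 158.6] 0.91 [ 0.5745 -0.2894  0.21  ]
stand [312.7, 205.3] 0.88 [ 0.6414 -0.3089  0.    ]
[ 0.5725973 -0.2920046  0.       ]
model prongs [[0.6239, -0.335, 0.196], [0.523, -0.3201, 0.196], [0.6341, -0.2657, 0.196], [0.5332, -0.2508, 0.196]]
```

carry_out(rows=[[1,0.1,0,-0.1,0],[1,0.1,0,-0.3,0],[1,0,0,-0.4,0],[1,0,0,-0.5,0],[1,0,0,-0.5,0],[1,0,0,-0.5,0],[1,0,0,-0.5,0],[1,0,0,-0.5,0],[1,0,0,-0.5,0],[1,0,0,-0.4,0],[1,0,0,-0.2,0],[1,0,0,0,0]], force=40)

```text
time: 27.27
ee_pos: [0.7123, -0.0346, 0.2628]
eef_rot: [0.998, -0.061, 0.015, 0.003]
ft_force: [0.8, -0.3, -2.5]
width: 0.0097
```

carry_out(rows=[[1,-0.15,0.02,0,0.05],[1,-0.3,0.04,0,0.05],[1,-0.45,0.05,0,0.05],[1,-0.5,0.06,0,0.05],[1,-0.5,0.06,0,0.05],[1,-0.5,0.06,0,0],[1,-0.5,0.06,0,0],[1,-0.5,0.06,0,0],[1,-0.5,0.06,0,0],[1,-0.5,0.06,0,0],[1,-0.5,0.06,0,0],[1,-0.5,0.06,0,0],[1,-0.5,0.06,0,0],[1,-0.5,0.06,0,0],[1,-0.5,0.06,0,0],[1,-0.5,0.06,0,0],[1,-0.5,0.06,0,0],[1,-0.4,0.05,0,0],[1,-0.3,0.03,0,0],[1,-0.1,0,0,0]])

```text
time: 28.93
ee_pos: [0.4224, -0.0269, 0.2391]
eef_rot: [0.997, -0.078, 0.002, 0.005]
ft_force: [0.9, -1.3, -3.1]
width: 0.0098
```

```bash
cat > st2.py <<'E'
from st import *
b,M=st(); T=R.from_euler('z',-8.4,degrees=True).as_matrix()
b=b-[.0045,0,0]; print('bar in stand',(T.T@(b-[.6369,-.3035,0])).round(4))
g=T@np.array([-.185,0,0])+[.6369,-.3035,.243]; print('to pre (tool units)',(M.T@(g-b)/.03).round(2))
g=T@np.array([-.07,0,0])+[.6369,-.3035,.23]; print('to seat+20 (tool units)',(M.T@(g-b)/.03).round(2))
camera('side')
for d in pinpoint('spool','side')[:3]: print('spool',d['xy'],round(d['conf'],2))
for d in pinpoint('caddy_grip','side')[:3]: print('grip',d['xy'],round(d['conf'],2),atz('side',d['xy'],b[2]).round(3))
print(b.round(4))
E
python3 st2.py
```

```text
t 28.93 ee [ 0.4224 -0.0269  0.2391] bar/cradle [-0.1804 -0.0217  0.2801] yaw -8.9 tx_z 0.004 F/cradle [ 1.1 -1.2 -3.1] T [ 0.03 -0.26  0.01] w 0.0098
bar in stand [-0.2572  0.242   0.2801]
to pre (tool units) [2.47 8.04 1.32]
to seat+20 (tool units) [6.3  8.   1.77]
spool [319.6, 251.8] 0.69
grip [424.9, 410.3] 0.96 [0.36  0.677 0.28 ]
grip [385.1, 188.7] 0.7 [ 0.413 -0.027  0.28 ]
grip [319.5, 252.2] 0.23 [0.581 0.256 0.28 ]
[ 0.4178 -0.0265  0.2801]
```

carry_out(rows=[[1,0.05,0.15,0,0],[1,0.1,0.3,0,0],[1,0.15,0.45,0,0],[1,0.15,0.5,0,0],[1,0.15,0.5,0,0],[1,0.15,0.5,0,0],[1,0.15,0.5,0,0],[1,0.15,0.5,0,0],[1,0.15,0.5,0,0],[1,0.15,0.5,0,0],[1,0.15,0.5,0,0],[1,0.15,0.5,0,0],[1,0.15,0.5,0,0],[1,0.15,0.5,0,0],[1,0.15,0.5,0,0],[1,0.15,0.5,0,0],[1,0.15,0.4,0,0],[1,0.1,0.2,0,0],[1,0,0.05,0,0],[1,0,0,0,0]])

```text
time: 30.75
ee_pos: [0.4648, -0.3094, 0.2382]
eef_rot: [0.997, -0.08, 0.001, 0.002]
ft_force: [0.8, -0.1, -2.6]
width: 0.01
```

```bash
python3 st2.py
```

```text
t 30.75 ee [ 0.4648 -0.3094  0.2382] bar/cradle [-0.1048 -0.2975  0.2792] yaw -9.2 tx_z 0.002 F/cradle [ 0.8 -0.  -2.6] T [0.04 0.   0.  ] w 0.01
bar in stand [-0.174  -0.0315  0.2792]
to pre (tool units) [-0.39 -1.05  1.2 ]
to seat+20 (tool units) [ 3.45 -1.11  1.64]
spool [317.7, 252.0] 0.78
spool [350.0, 287.8] 0.61
grip [368.9, 138.3] 0.64 [ 0.458 -0.31   0.279]
[ 0.4602 -0.3093  0.2792]
```

carry_out(rows=[[1,-0.15,-0.2,0,0],[1,-0.15,-0.3,0,0],[1,-0.1,-0.3,0,0],[1,0,-0.15,0.15,0],[1,0,-0.05,0.3,0],[1,0,0,0.3,0],[1,0,0,0.2,0],[1,0,0,0.1,0],[1,0,0,0,0],[1,0,0,0,0]])

```text
time: 31.73
ee_pos: [0.4568, -0.2697, 0.2033]
eef_rot: [0.997, -0.077, 0.0, 0.003]
ft_force: [0.5, -0.5, -3.3]
width: 0.01
```

```bash
python3 st2.py
```

```text
t 31.73 ee [ 0.4568 -0.2697  0.2033] bar/cradle [-0.1174 -0.2588  0.2443] yaw -8.8 tx_z 0.001 F/cradle [ 0.5 -0.5 -3.3] T [-0.   -0.06 -0.01] w 0.01
bar in stand [-0.1876  0.0068  0.2443]
to pre (tool units) [0.09 0.22 0.05]
to seat+20 (tool units) [3.92 0.19 0.48]
spool [348.4, 286.1] 0.97
spool [317.7, 250.6] 0.88
grip [368.9, 153.9] 0.86 [ 0.456 -0.271  0.244]
grip [423.5, 408.5] 0.71 [0.356 0.65  0.244]
[ 0.4523 -0.2694  0.2443]
```

carry_out(rows=[[1,0.15,0.06,0,0],[1,0.3,0.06,0,0],[1,0.3,0.05,0,0],[1,0.3,0,0,0],[1,0.3,0,0,0],[1,0.2,0,0,0],[1,0,0,0,0]])

```text
time: 32.47
ee_pos: [0.5085, -0.2844, 0.2048]
eef_rot: [0.997, -0.078, 0.002, 0.004]
ft_force: [-0.5, -0.0, -3.0]
width: 0.0095
```

```bash
python3 st2.py
```

```text
t 32.47 ee [ 0.5085 -0.2844  0.2048] bar/cradle [-0.0645 -0.2673  0.2458] yaw -8.9 tx_z 0.005 F/cradle [-0.5 -0.1 -3. ] T [0.06 0.12 0.05] w 0.0095
bar in stand [-1.345e-01 -2.000e-04  2.458e-01]
to pre (tool units) [-1.69  0.01  0.09]
to seat+20 (tool units) [ 2.15 -0.03  0.54]
spool [318.8, 251.6] 0.78
spool [351.2, 286.3] 0.74
spool [411.2, 343.0] 0.47
grip [357.1, 149.4] 0.81 [ 0.494 -0.294  0.246]
grip [424.5, 408.9] 0.58 [0.354 0.652 0.246]
[ 0.5039 -0.2841  0.2458]
```

carry_out(rows=[[1,0.15,0,0,0],[1,0.3,0,0,0],[1,0.3,0,0,0],[1,0.3,0,0,0],[1,0.3,0,0,0],[1,0.3,0,0,0],[1,0.2,0,0,0],[1,0.1,0,0,0],[1,0,0,0,0]])

```text
time: 33.37
ee_pos: [0.5707, -0.295, 0.2049]
eef_rot: [0.997, -0.079, 0.002, 0.004]
ft_force: [0.6, 0.3, -2.9]
width: 0.0097
```

```bash
python3 st2.py
```

```text
t 33.37 ee [ 0.5707 -0.295   0.2049] bar/cradle [-0.0014 -0.2704  0.2459] yaw -9.0 tx_z 0.004 F/cradle [ 0.5  0.3 -2.9] T [-0.    0.    0.03] w 0.0097
bar in stand [-0.0713 -0.0015  0.2459]
to pre (tool units) [-3.79 -0.01  0.08]
to seat+20 (tool units) [ 0.04 -0.06  0.53]
spool [352.2, 286.7] 0.88
spool [315.9, 252.3] 0.62
grip [334.0, 149.2] 0.7 [ 0.569 -0.289  0.246]
grip [426.2, 408.4] 0.6 [0.351 0.651 0.246]
[ 0.5661 -0.2946  0.2459]
```

carry_out(rows=[[1,0,0,0.15,0],[1,0,0,0.25,0],[1,0,0,0.25,0],[1,0,0,0.2,0],[1,0,0,0.15,0],[1,0,0,0.05,0],[1,0,0,0,0]])

```text
time: 34.1
ee_pos: [0.5677, -0.2961, 0.1698]
eef_rot: [0.997, -0.08, 0.001, 0.005]
ft_force: [-0.1, -0.3, -2.8]
width: 0.0097
```

```bash
python3 st2.py
```

```text
t 34.1 ee [ 0.5677 -0.2961  0.1698] bar/cradle [-0.0042 -0.2718  0.2108] yaw -9.1 tx_z 0.002 F/cradle [-0.1 -0.4 -2.8] T [ 0.02 -0.02 -0.03] w 0.0097
bar in stand [-0.0741 -0.0031  0.2108]
to pre (tool units) [-3.7  -0.04 -1.08]
to seat+20 (tool units) [ 0.14 -0.1  -0.64]
spool [318.5, 250.2] 0.66
spool [348.7, 284.7] 0.59
grip [336.6, 157.0] 0.82 [ 0.56  -0.299  0.211]
grip [424.5, 408.6] 0.72 [0.348 0.629 0.211]
grip [407.8, 345.2] 0.17 [0.371 0.472 0.211]
[ 0.5631 -0.2957  0.2108]
```

Bar is at 0.211, weight still carried; lower in small steps until the prongs take it.

carry_out(rows=[[1,0,0,0.06,0],[1,0,0,0.06,0],[1,0,0,0,0],[1,0,0,0,0]])

```text
time: 34.58
ee_pos: [0.5692, -0.2965, 0.17]
eef_rot: [0.997, -0.08, 0.003, 0.006]
ft_force: [0.9, 0.6, -3.3]
width: 0.0094
```

```bash
python3 st2.py | head -2
```

```text
t 34.58 ee [ 0.5692 -0.2965  0.17  ] bar/cradle [-0.0028 -0.2719  0.211 ] yaw -9.1 tx_z 0.006 F/cradle [ 0.9  0.7 -3.3] T [ 0.01 -0.06 -0.04] w 0.0094
bar in stand [-0.0727 -0.0032  0.211 ]
```

carry_out(rows=[[1,0,0,0.12,0],[1,0,0,0.12,0],[1,0,0,0,0],[1,0,0,0,0]])

```text
time: 35.07
ee_pos: [0.57, -0.2969, 0.1704]
eef_rot: [0.997, -0.08, 0.005, 0.008]
ft_force: [-0.1, 0.0, -3.3]
width: 0.0097
```

```bash
python3 st2.py | head -2
```

```text
t 35.07 ee [ 0.57   -0.2969  0.1704] bar/cradle [-0.0022 -0.272   0.2114] yaw -9.2 tx_z 0.011 F/cradle [-0.1 -0.  -3.3] T [-0.03 -0.09 -0.02] w 0.0097
bar in stand [-0.0721 -0.0032  0.2114]
```

carry_out(rows=[[1,0,0,0.15,0],[1,0,0,0.15,0]])

```text
time: 35.38
ee_pos: [0.5701, -0.2971, 0.1682]
eef_rot: [0.997, -0.08, 0.005, 0.009]
ft_force: [-22.6, 8.9, 43.8]
width: 0.0095
```

```bash
python3 - <<'E'
from st import *
st(); s=read_state(); print(s['ft_force'],s['joint_vel'].round(3),s['joint_torque'].round(2))
Rz=0
camera('side')
for q in ('caddy','caddy_lip','caddy_grip'):
    for d in pinpoint(q,'side')[:3]: print(q,d['xy'],round(d['conf'],2))
b,M=st(); tiltpred(b-np.array([.0045,0,0]),M,[-10,0,10])
E
```

```text
t 35.38 ee [ 0.5701 -0.2971  0.1682] bar/cradle [-0.002  -0.2722  0.2091] yaw -9.2 tx_z 0.012 F/cradle [-23.5   6.1  43.8] T [ 1.81  4.95 -0.05] w 0.0095
[-22.56327467   8.880122    43.82557063] [-0.004 -0.012  0.001  0.019  0.013 -0.023 -0.015] [-2.010e+00 -3.821e+01 -6.060e+00 -2.833e+01  9.100e-01 -8.140e+00
  1.000e-02]
caddy [335.2, 188.3] 0.94
caddy [418.8, 436.0] 0.55
caddy_lip [347.0, 185.5] 0.96
caddy_lip [409.2, 415.2] 0.73
caddy_lip [247.6, 268.3] 0.46
caddy_grip [423.0, 408.8] 0.87
caddy_grip [337.7, 154.3] 0.63
caddy_grip [408.9, 344.9] 0.18
t 35.58 ee [ 0.5701 -0.2971  0.1683] bar/cradle [-0.0021 -0.2722  0.2093] yaw -9.2 tx_z 0.012 F/cradle [-18.    4.3  35.2] T [ 1.38  3.91 -0.08] w 0.0097
-10 [335.1, 157.8] [355.8, 185.3] [341.3, 187.2] [321.3, 188.4] [353.0, 197.3]
0 [335.1, 157.8] [350.3, 187.3] [335.4, 187.0] [317.0, 186.1] [347.0, 199.2]
10 [335.1, 157.8] [344.5, 188.4] [329.6, 185.9] [313.1, 183.2] [340.7, 200.2]
```

carry_out(rows=[[1,0,0,0,0],[1,0,0,0,0],[1,0,0,0,0]])

```text
time: 35.83
ee_pos: [0.5704, -0.2973, 0.1698]
eef_rot: [0.997, -0.08, 0.006, 0.01]
ft_force: [0.1, -0.3, -3.5]
width: 0.0092
```

carry_out(rows=[[0.4,0,0,0,0],[0.4,0,0,0,0],[0.4,0,0,0,0],[0.4,0,0,0,0],[0.4,0,0,0,0]])

```text
time: 36.25
ee_pos: [0.5705, -0.2973, 0.1677]
eef_rot: [0.997, -0.08, 0.006, 0.009]
ft_force: [-0.5, 0.4, -0.3]
width: 0.025
```

```bash
python3 look.py | grep '^t'; python3 - <<'E'
from st import *
for q in ('caddy','caddy_lip','caddy_grip'):
    for d in pinpoint(q,'side')[:2]: print(q,d['xy'],round(d['conf'],2))
E
```

```text
t 36.25 ee [ 0.5705 -0.2973  0.1677] bar/cradle [-0.0017 -0.2723  0.2087] yaw -9.2 tx_z 0.013 F/cradle [-0.5  0.4 -0.3] T [ 0.03 -0.09 -0.02] w 0.025
caddy [332.7, 187.3] 0.97
caddy [414.5, 436.6] 0.89
caddy_lip [404.1, 415.3] 0.91
caddy_lip [347.2, 183.7] 0.88
caddy_grip [334.2, 157.1] 0.92
caddy_grip [423.6, 408.5] 0.82
```

carry_out(rows=[[0.35,0,0,-0.1,0],[0.35,0,0,-0.2,0],[0.35,0,0,-0.3,0],[0.35,0,0,-0.4,0],[0.35,0,0,-0.5,0],[0.35,0,0,-0.6,0],[0.35,0,0,-0.6,0],[0.35,0,0,-0.6,0],[0.35,0,0,-0.6,0],[0.35,0,0,-0.3,0],[0.35,0,0,0,0]])

```text
time: 37.57
ee_pos: [0.5693, -0.2939, 0.3098]
eef_rot: [0.997, -0.08, 0.008, 0.01]
ft_force: [0.2, 0.7, -0.7]
width: 0.0284
```

```bash
python3 look.py | grep '^t'; python3 - <<'E'
from st import *
T=R.from_euler('z',-8.4,degrees=True).as_matrix()
for q,z in (('caddy',.092),('caddy_lip',.1),('caddy_grip',.21),('spool',.039),('last',0),('hammer',0),('jar',0),('mug',0),('tin',0),('brush',0),('heel',0)):
    for d in pinpoint(q,'side')[:2]: print(q,d['xy'],round(d['conf'],2),atz('side',d['xy'],z).round(3))
w=T@[-.0721,-.003,.21]+[.6369,-.3035,0]; print('pred hang grip',proj('side',w)); C=T
for p in [(-52,0,8),(0,0,0)]: print(proj('side',w+C@((np.array(p)-[5,0,118])/1000)))
E
```

```text
t 37.57 ee [ 0.5693 -0.2939  0.3098] bar/cradle [-0.0035 -0.269   0.3508] yaw -9.2 tx_z 0.018 F/cradle [ 0.1  0.7 -0.7] T [-0.03 -0.08  0.03] w 0.0284
caddy [415.2, 435.1] 0.89 [0.351 0.619 0.092]
caddy [334.0, 187.9] 0.86 [ 0.566 -0.291  0.092]
caddy_lip [350.4, 186.3] 0.7 [ 0.51  -0.293  0.1  ]
caddy_lip [405.5, 415.4] 0.57 [0.37  0.578 0.1  ]
caddy_grip [423.3, 407.6] 0.87 [0.35  0.626 0.21 ]
caddy_grip [337.9, 158.5] 0.81 [ 0.556 -0.291  0.21 ]
spool [318.0, 249.9] 0.86 [ 0.603 -0.025  0.039]
spool [351.1, 287.8] 0.62 [0.496 0.134 0.039]
hammer [410.8, 345.3] 0.9 [0.33  0.302 0.   ]
jar [247.9, 271.1] 0.63 [0.816 0.045 0.   ]
mug [253.2, 248.9] 0.83 [ 0.817 -0.059  0.   ]
tin [345.3, 399.9] 0.91 [0.502 0.483 0.   ]
brush [351.0, 180.5] 0.49 [ 0.507 -0.477  0.   ]
heel [248.3, 305.7] 0.86 [0.791 0.189 0.   ]
pred hang grip [[335.11650808 157.67166425]]
[[350.70697596 187.22024396]]
[[335.75343002 187.26105729]]
```

carry_out(rows=[[0.35,0,0,-0.5,0],[0.35,0,0,-0.3,0],[0.35,0,0,0,0],[0.35,0,0,0,0],[0.35,0,0,0,0],[0.35,0,0,0,0],[0.35,0,0,0,0],[0.35,0,0,0,0]])

```text
time: 39.03
ee_pos: [0.568, -0.2933, 0.3297]
eef_rot: [0.997, -0.08, 0.006, 0.009]
ft_force: [0.2, -0.2, 0.1]
width: 0.0282
```

```bash
python3 - <<'E'
from h import *
a=camera('side').astype(int); 
for i in range(4): b=camera('side').astype(int)
d=np.abs(cv2.GaussianBlur((a-b).astype(np.float32),(5,5),0)).max(2)
print('motion caddy',d[150:215,305:365].max(),'spool',d[230:275,300:340].max(),'elsewhere',d[300:,:].max())
for q in ('caddy','caddy_lip','caddy_grip','spool'):
    for e in pinpoint(q,'side')[:2]: print(q,e['xy'],round(e['conf'],2))
print(close_job())
E
```

```text
motion caddy 3.9453125 spool 3.0390625 elsewhere 6.3515625
caddy [336.7, 190.8] 0.97
caddy [415.1, 436.4] 0.78
caddy_lip [349.3, 187.3] 0.92
caddy_lip [403.8, 416.3] 0.79
caddy_grip [337.0, 159.3] 0.79
caddy_grip [426.2, 406.7] 0.68
spool [349.5, 289.0] 0.84
the job is handed in; nothing more can be done
None
```

I finished every step and handed the job in at about 39 s. The caddy was hanging on both prongs and the spool lay in the cradle. No verdict was reported.

**What I did:** I lifted the blue caddy level by its handle with the spool in it. The interface only lets the tool turn about its own axis, so I could not tilt the gripper itself. I pressed the caddy's lip against the edge of the cradle ramp and moved the handle forward in a lighter grip. That tipped the caddy to about 40°, and the spool rolled out into the cradle. I held the tilt for about 1.5 s, brought the caddy back to level, hung it across the prongs and let go.

**Last checks:**
- **Caddy:** its handle, lip and origin appeared within about 4 pixels (roughly 10 mm) of where a level, square hang should put them. It showed no movement above image noise.
- **Spool:** it last showed at the seat, within a few mm, before the gripper's final rise. In the very last picture the network found only the look-alike spool, but that part of the picture showed no movement.
- **Gripper:** it was clear of the caddy, with about zero force on it.
- **Other things on the bench:** no shift beyond measurement noise, except that the shoe last was not detected in the final check, so I did not confirm it. Nothing came near it.

**What went wrong or disagreed:**
- **First grasp missed:** the fingertips are about 35 mm further back than the stated value of 14 mm. I worked out the real offset from the pictures and gripped again lower.
- **Lip contact came late:** it came about 9 mm later than my camera fit of the cradle predicted, so I corrected for it by force and image feedback.
- **Force spike while hanging:** lowering the bar onto the prongs briefly read about 44 N at the wrist. The moments point to the bar pressing on the prongs, not the gripper's body, which has a 40 N limit.

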